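# Stop the torque tester, sort its nuts and cups, reset the stop

## Robot

A 7-joint arm with a two-finger parallel gripper is mounted at the origin on the work surface. World frame = base frame: x ahead of the robot, y to its left, z up, the work surface at z = 0. Lengths are in m, angles in rad, forces in N, time in s.
With the tool pointing down it reaches from about 0.35 to 0.9 m from the base axis. Payload 7.2 kg.
Tool frame: the origin (TCP) lies between the finger pads; the fingertips stand 17 mm ahead of it and the grasp point (between the pads) lies 2 mm behind it; z points along the fingers, y is the direction in which the jaws open and shut (so a half turn about z gives the same grasp; the last joint's range is limited). The gripper opens to 85 mm and grips with 20 to 120 N. Pads are 22 mm wide; open, the fingers measure 114 mm over their backs; the gripper's body (76 mm by 85 mm) begins 54 mm behind the grasp point. The pads swing forward as they close: fully open they stand 13 mm farther back than shut.
Start: joints at [-1.181, 0.411, -0.013, 1.596, 0.006, 1.134, -0.082], TCP at [0.276, 0.561, 0.248] pointing down, gripper open.
Joint ranges: [-2.95, 2.95], [-0.29, 1.99], [-1.47, 1.44], [0.14, 2.54], [-1.03, 4.17], [0.13, 1.85], [-2.86, 2.86]. Speed limits (rad/s): [2.39, 2.39, 3.01, 3.01, 3.14, 3.14, 3.14].

## Interface

Orientations are given as a rotation vector (axis times angle).
In Python, from bench import status, cams, arm gives the robot as it stands.
- The arm moves only by the tool play_rows, never from a script. Its argument "rows" is a list of rows, each an object with "delta_pos": the shift along the tool's x, y, z in cm, a list of three; "turn": the turn, a rotation vector about the tool's x, y, z in degrees, a list of three; "hand": the closure, from -1 (fully open) to 1 (shut). In form: [{"delta_pos": [x, y, z], "turn": [wx, wy, wz], "hand": hand}, ...]. A call has 1 to 12 rows; each row is the pose to reach, as a shift and turn from the pose measured when the call began, along the tool's axes at that moment; what a row does not reach only later rows make up. A row lasts 1/10 s, in which the tool goes at most 50 mm and 8.59 degrees, less where a joint would pass 70% of its speed; a pose out of reach is approached as far as the arm can. A call with a gripper value outside its range is refused whole. The fingers move at their own pace and stop on an object; the grip force is fixed at half the most. Time passes only in rows, so rows that repeat a pose let the fingers close. It gives the time, the measured TCP pose, the force and the opening at its end, in the units of the state.
- status.observe(): the state, without advancing time (a new reading comes with each control period).
- cams.capture(name): name is "side" or "top"; returns a dict with "img" (420x560x3 uint8, red, green, blue), "fx", "fy", "cx", "cy" (pixels), "distortion" ([k1, k2, p1, p2, k3] as OpenCV has them; the pictures are not rectified), "world_from_camera" (4x4, takes a point from camera to world coordinates). Camera axes: x right, y down, z forward; pixel columns grow to the right and rows downward; lengths in m; the calibration is good to about 2 mm. A picture is of the moment at which its call begins. There is no depth.
- arm.job_done(): hands the job in, once; it reports no verdict.
The state is a dict: "time_s": time; "joint_pos": joint angles; "joint_velocities": joint speeds; "joint_efforts": joint torques, N m; "eef_pos": TCP position; "ee_rot": TCP orientation; "force": force on the tool from outside, world axes, zero at the start; "moment": the same for the moment, N m; "grip_width": finger opening in m.
Only numpy, scipy, OpenCV 4.12 (cv2) and the standard library are available. Lean on these libraries where they do the work, as an engineer would, in place of code of your own. Each camera call takes 0.05 s, during which the arm holds its last target.

## Task

First, before moving anything else, press the tester's red mushroom stop down until it latches. With it still latched, lay each loose castle nut flat, castellations up, in the tray bay beside the bolt of its size, and nest all the loose cups upright one inside another in the widest cup, largest first, leaving the other things on the bench alone. Only when all of that is done, turn the mushroom head clockwise to reset it so that it pops fully up, and leave it.

Things in the scene. Friction and masses are not known exactly. Their poses are not given: they have to be found in the camera images.
- stop (a joint): mushroom stop, m pressed down: 0 = fully up, 0.0085 = bottom. Sprung and latching: pushed straight down to the bottom (under 6 N) it clicks in and stays at about 0.0075 when let go; pressed less it springs up. It comes up when the head is turned clockwise past about 0.5 rad (0.9 is sure) and let go (a grip holds it down until opened).
- stop_knob (a joint): turn of the mushroom head, rad clockwise seen from above, 0 to 1.1; a weak spring brings it slowly back to 0 when let go.
- stop_top (a point): centre of the top of the mushroom head: red disc 40 mm across, 18 mm thick, on an 18 mm stem, on the fixed grey tester box (170 x 130 x 70 mm high). Head's underside 26 mm above the box when up, 18 mm when latched; below it a yellow collar 58 mm across, 8 mm high. A steel drive post, top 100 mm above the bench, stands about 90 mm beyond (+x) the head. z up.
- nut_s: the small castle nut, cadmium-plated, lying flat, castellations up: hexagon 24 mm across flats (28 mm across corners), 20 mm high, plain flats on all six sides over the full height for gripping. Origin: centre of the underside; z up; its x axis points square to a flat (flats every 60 deg). May be absent (None at the start).
- nut_m: the middle-sized castle nut, cadmium-plated, lying flat, castellations up: hexagon 34 mm across flats (39 mm across corners), 26 mm high, plain flats on all six sides over the full height for gripping. Origin: centre of the underside; z up; its x axis points square to a flat (flats every 60 deg). May be absent (None at the start).
- nut_l: the large castle nut, cadmium-plated, lying flat, castellations up: hexagon 46 mm across flats (53 mm across corners), 32 mm high, plain flats on all six sides over the full height for gripping. Origin: centre of the underside; z up; its x axis points square to a flat (flats every 60 deg). May be absent (None at the start).
- tray_s: tray of the small bolt: steel, fixed, 140 x 100 mm (x by y), walls 14 mm high and 4 thick, floor 4 mm thick. The small bolt (shank 12, head 23 mm across flats, top at 28 mm) is clipped in it at x = +42 mm, parallel to y. The rest is the bay for its nut, x -66 to +15 mm, bay centre (-25, 0) mm. Origin: centre of the underside; x away from robot, z up.
- tray_m: tray of the middle-sized bolt: steel, fixed, 140 x 100 mm (x by y), walls 14 mm high and 4 thick, floor 4 mm thick. The middle-sized bolt (shank 18, head 32 mm across flats, top at 38 mm) is clipped in it at x = +42 mm, parallel to y. The rest is the bay for its nut, x -66 to +15 mm, bay centre (-25, 0) mm. Origin: centre of the underside; x away from robot, z up.
- tray_l: tray of the large bolt: steel, fixed, 140 x 100 mm (x by y), walls 14 mm high and 4 thick, floor 4 mm thick. The large bolt (shank 26, head 44 mm across flats, top at 50 mm) is clipped in it at x = +42 mm, parallel to y. The rest is the bay for its nut, x -66 to +15 mm, bay centre (-25, 0) mm. Origin: centre of the underside; x away from robot, z up.
- cup_a: the widest and lowest of up to four round straight-walled open-topped aluminium cups: 84 mm outside diameter, 38 mm high, wall 2.5 mm (inside 79 mm), floor 4 mm thick. Origin: centre of the underside; z up. Always present; outside of the nest. Cups nest floor on floor.
- cup_b: the second widest of up to four round straight-walled open-topped aluminium cups: 66 mm outside diameter, 54 mm high, wall 2.5 mm (inside 61 mm), floor 4 mm thick. Origin: centre of the underside; z up. May be absent (None at the start).
- cup_c: the third widest of up to four round straight-walled open-topped aluminium cups: 50 mm outside diameter, 70 mm high, wall 2.5 mm (inside 45 mm), floor 4 mm thick. Origin: centre of the underside; z up. May be absent (None at the start).
- cup_d: the narrowest and tallest of up to four round straight-walled open-topped aluminium cups: 34 mm outside diameter, 86 mm high, wall 2.5 mm (inside 29 mm), floor 4 mm thick. Origin: centre of the underside; z up. May be absent (None at the start).
- socket: bystander: satin-black steel socket standing upright, 30 mm across, 40 mm high; leave alone. Origin: centre of the underside.
- wrench: bystander: chrome torque wrench with a brass knob on its handle end, 390 mm long, lying beyond the trays; leave alone. Origin near mid-length, its x axis along it, head at +x.
- gauge: bystander: blue anodized bolt gauge, flat bar 130 x 35 x 6 mm near the robot; leave alone. Origin: centre of the underside.
- jar: bystander: lidded jar, 60 mm across, 80 mm high; leave alone. Origin: centre of the underside.
- driver: bystander: screwdriver lying near the robot; leave alone. x along it.
There are look-alikes about, which are no part of the job. What is shaped like the nut_m but green or purple is not meant. Leave any blue look-alike of the cup_b alone.

How it is judged:
By the outcome, as a careful person would: the job done as asked, in the order asked, and still so for the second after the job is handed in, with the robot touching nothing.
Of cup_b, cup_c, cup_d only 2 to 3 are there at a start; the rules pass over those that are not, and their reading is None.
Of nut_s, nut_m, nut_l only 2 to 3 are there at a start; the rules pass over those that are not, and their reading is None.
At some moment in a run one of nut_s, nut_m, nut_l may be knocked a few centimetres aside while the robot is not near it.
It also fails if it takes over 210 s, if anything falls off the work surface, if the arm or the gripper's body presses on something with over 40 N, if the wrist force passes 120 N, or if a joint passes its speed limit or range.

## Working session

There is one attempt and no reset: what is moved stays moved. The work goes in short steps, Python scripts to look and compute and a tool call to move; the robot and the scene stay as the last step left them, time stands still between calls to the robot, and variables do not carry over. Pictures are saved under pics/ and viewed, and the job is handed in when it is done.

Besides the shell and the picture viewer there is one more tool, called after "Emit:" as name([rows], argument=value, ...), one row to a line, values as JSON. play_rows: Moves the arm, as the interface text tells. Its arguments: {"type":"object","properties":{"rows":{"type":"array"}},"required":["rows"]}

```bash
ls -la; mkdir -p pics
cat > h.py <<'E'
import numpy as np, cv2
from bench import status, cams, arm
def cap(n,save=None):
    c=cams.capture(n)
    if save: cv2.imwrite('pics/'+save,cv2.cvtColor(c['img'],cv2.COLOR_RGB2BGR))
    return c
def K(c): return np.array([[c['fx'],0,c['cx']],[0,c['fy'],c['cy']],[0,0,1.]])
def ray(c,px):
    p=cv2.undistortPoints(np.array(px,float).reshape(-1,1,2),K(c),np.array(c['distortion'],float)).reshape(-1,2)
    d=np.c_[p,np.ones(len(p))]; T=np.array(c['world_from_camera'])
    return T[:3,3], d@T[:3,:3].T
def onplane(c,px,z):
    o,d=ray(c,px); return o+d*((z-o[2])/d[:,2])[:,None]
def proj(c,pts):
    T=np.linalg.inv(np.array(c['world_from_camera']))
    r=cv2.Rodrigues(T[:3,:3])[0]
    return cv2.projectPoints(np.array(pts,float).reshape(-1,3),r,T[:3,3],K(c),np.array(c['distortion'],float))[0].reshape(-1,2)
def st():
    s=status.observe()
    print({k:np.round(s[k],4).tolist() for k in ('time_s','eef_pos','ee_rot','force','grip_width','joint_pos')})
    return s
E
python3 - <<'E'
from h import *
s=st()
for n in('top','side'):
    c=cap(n,n+'0.png'); print(n,c['fx'],c['cx'],c['cy'],c['distortion'],np.round(c['world_from_camera'],3).tolist())
print(cv2.Rodrigues(np.array(s['ee_rot']))[0].round(3))
E
```

```text
total 12
drwxr-xr-x  3 agent agent 4096 Dec  6 19:05 .
drwxr-xr-x 23 root  root  4096 Dec  6 19:04 ..
drwxr-xr-x  2 agent agent 4096 Dec  6 19:05 pics
{'time_s': 0.0, 'eef_pos': [0.2761, 0.5602, 0.2475], 'ee_rot': [-0.7128, -3.0594, 0.0025], 'force': [0.4403, 0.6981, 0.6955], 'grip_width': 0.0853, 'joint_pos': [-1.1812, 0.4119, -0.0127, 1.597, 0.0056, 1.1343, -0.0822]}
top 448.79504267252054 275.56776021012735 214.47016245402494 [-0.00021217  0.          0.          0.          0.        ] [[-0.01, -0.991, 0.136, 0.396], [-1.0, 0.01, -0.005, 0.018], [0.004, -0.136, -0.991, 1.274], [0.0, 0.0, 0.0, 1.0]]
side 501.64950939309847 283.7583091225855 210.48662703969975 [-0.12505169  0.          0.          0.          0.        ] [[0.957, -0.169, 0.235, 0.268], [-0.29, -0.552, 0.782, -0.829], [-0.003, -0.816, -0.578, 0.74], [0.0, 0.0, 0.0, 1.0]]
[[-0.897  0.442 -0.001]
 [ 0.442  0.897 -0.001]
 [-0.    -0.002 -1.   ]]
```

View pics/top0.png

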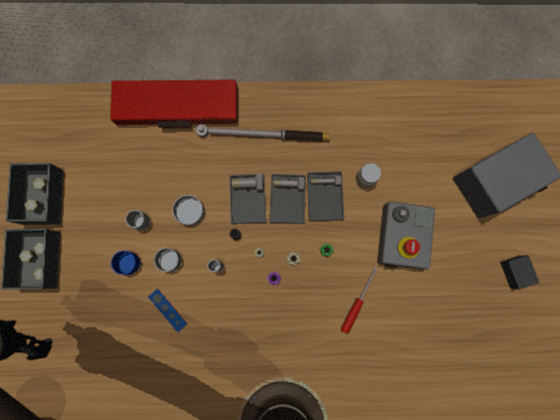

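View pics/side0.png

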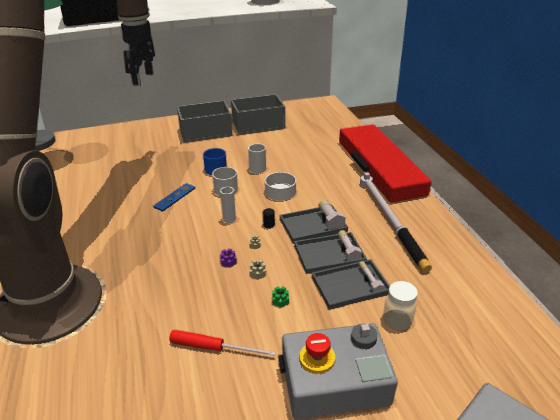

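Run:
```python
import cv2
a=cv2.imread('pics/top0.png'); 
cv2.imwrite('pics/t1.png',cv2.resize(a[165:325,100:350],None,fx=3.2,fy=3.2,interpolation=cv2.INTER_CUBIC))
b=cv2.imread('pics/side0.png')
cv2.imwrite('pics/s1.png',cv2.resize(b[130:320,150:410],None,fx=3,fy=3,interpolation=cv2.INTER_CUBIC))
l=cv2.resize(a[150:300,0:70],None,fx=4,fy=4,interpolation=cv2.INTER_CUBIC);
r=cv2.resize(a[190:280,340:440],None,fx=4,fy=4,interpolation=cv2.INTER_CUBIC)
o=cv2.copyMakeBorder(r,0,600-360,0,0,0)
cv2.imwrite('pics/t2.png',cv2.hconcat([l,o]))
```

```text
(no output)
```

View pics/t1.png

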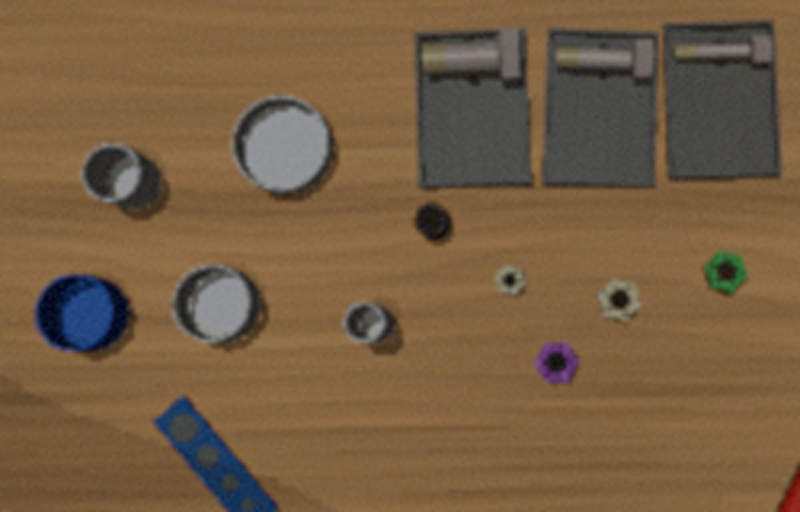

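View pics/s1.png

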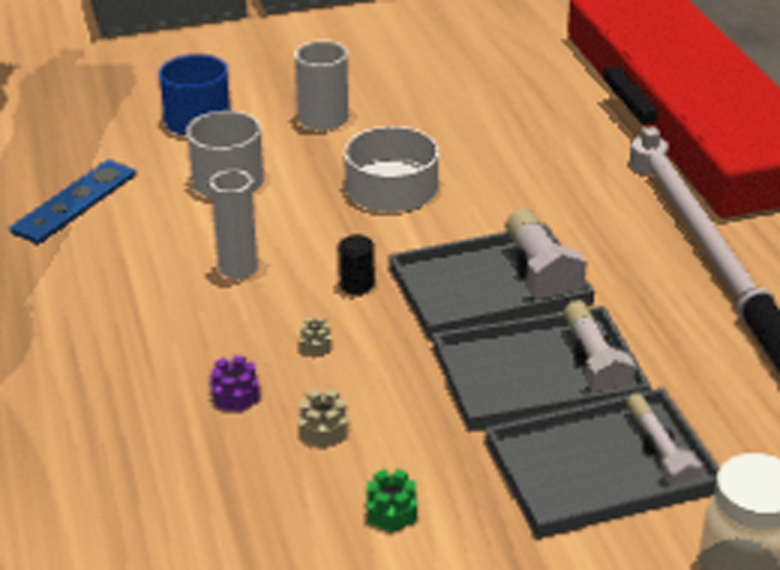

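View pics/t2.png

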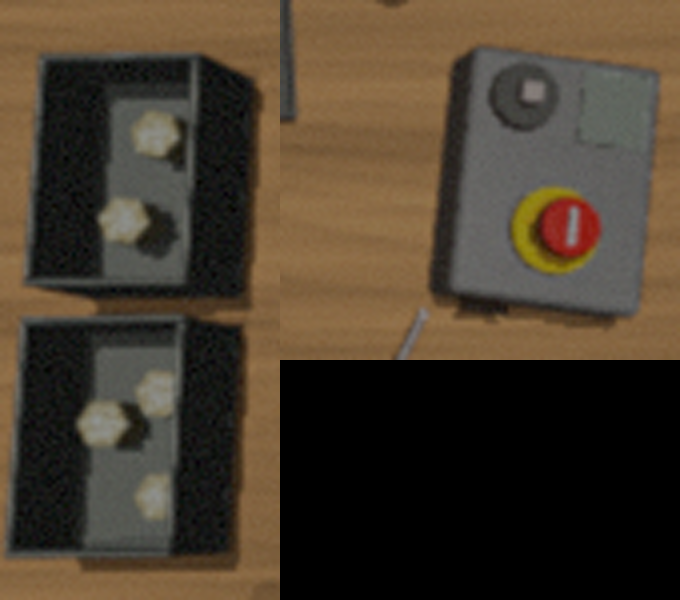

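```bash
cat > m.py <<'E'
from h import *
from scipy.optimize import least_squares
def mask_sat(c,lo=(0,0,0),hi=(179,255,255)):
    return cv2.inRange(cv2.cvtColor(c['img'],cv2.COLOR_RGB2HSV),lo,hi)
def blob(m,px,r=30):
    n,l,s,ce=cv2.connectedComponentsWithStats(m)
    # component nearest px with area>15
    best=None
    for i in range(1,n):
        if s[i,4]<15: continue
        ys,xs=np.where(l==i); d=np.hypot(xs-px[0],ys-px[1]).min()
        if best is None or d<best[0]: best=(d,i)
    return (l==best[1]).astype(np.uint8), s[best[1]], ce[best[1]]
def cupfit(c,b,h,R):
    ct=max(cv2.findContours(b,cv2.RETR_EXTERNAL,cv2.CHAIN_APPROX_NONE)[0],key=len)
    hull=cv2.convexHull(ct).reshape(-1,2)
    P=onplane(c,ct.reshape(-1,2),h)[:,:2]
    o=np.array(c['world_from_camera'])[:2,3]
    ctr=P.mean(0)
    for _ in range(6):
        u=(ctr-o)/np.linalg.norm(ctr-o)
        sel=P[(P-ctr)@u>0.0]
        ctr=least_squares(lambda q:np.hypot(*(sel-q).T)-R,ctr,loss='soft_l1',f_scale=.002).x
    res=np.hypot(*(sel-ctr).T)-R
    return ctr,np.abs(res).mean()
E
python3 - <<'E'
from m import *
t=cap('top'); s=cap('side')
for nm,c,pts in (('top',t,[(259,252),(294,258),(259,256),(188,211),(180,218),(167,260),(136,220),(215,266),(410,247),(238,215),(305,200),(245,230),(70,120)]),('side',s,[(255,241),(258,268),(225,190),(260,158),(228,200),(280,185),(230,160),(318,345)])):
    hsv=cv2.cvtColor(c['img'],cv2.COLOR_RGB2HSV)
    print(nm,[(p,hsv[p[1],p[0]].tolist()) for p in pts])
E
```

```text
top [((259, 252), [8, 97, 21]), ((294, 258), [13, 99, 31]), ((259, 256), [26, 57, 111]), ((188, 211), [110, 10, 148]), ((180, 218), [98, 7, 150]), ((167, 260), [90, 9, 146]), ((136, 220), [20, 8, 102]), ((215, 266), [18, 15, 84]), ((410, 247), [2, 210, 142]), ((238, 215), [50, 19, 79]), ((305, 200), [15, 97, 118]), ((245, 230), [16, 134, 122]), ((70, 120), [16, 129, 134])]
side [((255, 241), [21, 86, 77]), ((258, 268), [21, 82, 118]), ((225, 190), [15, 25, 101]), ((260, 158), [13, 22, 105]), ((228, 200), [15, 25, 101]), ((280, 185), [18, 14, 233]), ((230, 160), [15, 133, 226]), ((318, 345), [1, 214, 241])]
```

```bash
cat > meas.py <<'E'
from m import *
import sys
def nutmask(c):
    hsv=cv2.cvtColor(c['img'],cv2.COLOR_RGB2HSV).astype(int)
    return (((hsv[...,1]<92)&(hsv[...,2]>45))).astype(np.uint8)
if __name__=='__main__':
    t=cap('top'); s=cap('side')
    C={'a':(.038,.042,(188,211),(280,185)),'b':(.054,.033,(167,260),(225,185)),'c':(.070,.025,(136,220),(258,158)),'d':(.086,.017,(215,266),(228,205))}
    mt=mask_sat(t,(0,0,0),(179,60,255)); ms=mask_sat(s,(0,0,0),(179,60,255))
    for k,(h,R,pt,ps) in C.items():
        b,sb,ce=blob(mt,pt); r=cupfit(t,b,h,R); print('cup',k,'top',np.round(r[0],4),round(r[1],4),sb.tolist())
        b,sb,ce=blob(ms,ps); r=cupfit(s,b,h,R); print('   side',np.round(r[0],4),round(r[1],4),sb.tolist())
    for k,h,pt,ps in (('s',.020,(259,252),(255,241)),('m',.026,(294,258),(258,268))):
        for n,c,p in(('top',t,pt),('side',s,ps)):
            b,sb,ce=blob(nutmask(c),p)
            hull=cv2.convexHull(cv2.findContours(b,0,2)[0][0])
            M=cv2.moments(hull); ce=(M['m10']/M['m00'],M['m01']/M['m00'])
            print('nut',k,n,np.round(ce,1),sb.tolist(),onplane(c,[ce],h*.5)[0].round(4))
    for n,c in(('top',t),('side',s)):
        hsv=cv2.cvtColor(c['img'],cv2.COLOR_RGB2HSV)
        red=(((hsv[...,0]<6)|(hsv[...,0]>174))&(hsv[...,1]>170)&(hsv[...,2]>60)).astype(np.uint8)
        red=cv2.morphologyEx(red,cv2.MORPH_CLOSE,np.ones((7,7)))
        b,sb,ce=blob(red,(411,247) if n=='top' else (318,345))
        ye=((abs(hsv[...,0].astype(int)-25)<6)&(hsv[...,1]>200)).astype(np.uint8)
        r=cupfit(c,b,.114,.020)
        print('stop',n,sb.tolist(),ce.round(1),np.round(r[0],4),round(r[1],4))
E
python3 meas.py
python3 - <<'E'
from meas import *
t=cap('top');s=cap('side')
# tray corners & others approx
print('tray floors px', onplane(t,[(232,177),(265,176),(230,223),(267,223)],.014).round(3).tolist())
print(onplane(t,[(272,175),(305,177),(270,222),(305,223)],.014).round(3).tolist())
print(onplane(t,[(308,173),(341,172),(309,221),(343,220)],.014).round(3).tolist())
print('socket',onplane(t,[(235,235)],.04),'jar',onplane(t,[(370,173)],.08),'blue',onplane(t,[(123,263)],.054),'post',onplane(t,[(401,213)],.1),'screwdrv tip',onplane(t,[(377,266),(352,320)],.01),'purple,green',onplane(t,[(274,278),(327,250)],.02))
E
```

```text
cup a top [0.5816 0.2562] 0.0008 [172, 195, 32, 31, 749]
   side [0.5844 0.2567] 0.0015 [265, 172, 31, 28, 751]
cup b top [0.4432 0.309 ] 0.0009 [154, 248, 28, 24, 520]
   side [0.4451 0.312 ] 0.0032 [212, 163, 25, 60, 954]
cup c top [0.5532 0.3923] 0.0009 [125, 210, 25, 20, 368]
   side [0.556  0.3923] 0.0016 [248, 144, 18, 29, 449]
cup d top [0.4253 0.1757] 0.0012 [207, 260, 16, 12, 152]
   side [0.4401 0.2766] 0.0042 [212, 163, 25, 60, 954]
nut s top [259.  252.3] [255, 248, 9, 10, 65] [0.4627 0.0595 0.01  ]
nut s side [254.7 241.7] [250, 236, 10, 12, 96] [0.4646 0.0595 0.01  ]
nut m top [293.  258.4] [287, 252, 13, 14, 120] [ 0.4445 -0.0359  0.013 ]
nut m side [257.3 268.9] [250, 260, 15, 19, 224] [ 0.446  -0.0369  0.013 ]
stop top [405, 240, 15, 14, 161] [411.9 246.5] [ 0.467  -0.3363] 0.0016
stop side [306, 333, 24, 25, 478] [317.6 344.8] [ 0.4691 -0.3449] 0.0008
tray floors px [[0.678, 0.135, 0.014], [0.68, 0.041, 0.014], [0.546, 0.141, 0.014], [0.545, 0.036, 0.014]]
[[0.683, 0.021, 0.014], [0.676, -0.074, 0.014], [0.547, 0.028, 0.014], [0.544, -0.071, 0.014]]
[[0.688, -0.083, 0.014], [0.69, -0.177, 0.014], [0.549, -0.083, 0.014], [0.551, -0.179, 0.014]]
socket [[0.50921214 0.12432187 0.04      ]] jar [[ 0.67116133 -0.24607471  0.08      ]] blue [[0.43509769 0.42525137 0.054     ]] post [[ 0.55768396 -0.31946587  0.1       ]] screwdrv tip [[ 0.4209107  -0.27082696  0.01      ]
 [ 0.27381573 -0.19581633  0.01      ]] purple,green [[ 0.39065473  0.01796389  0.02      ]
 [ 0.46649816 -0.13070345  0.02      ]]
```

```bash
cat > go.py <<'E'
from h import *
from scipy.spatial.transform import Rotation as Ro
def go(x,y,z,psi=None,base=None):
    """psi deg: world angle of tool y (jaw axis); None keep radial; prints delta cm (tool axes) and turn deg"""
    s=status.observe(); p=np.array(s['eef_pos']); R=Ro.from_rotvec(s['ee_rot']).as_matrix()
    cur=np.degrees(np.arctan2(R[1,1],R[0,1]))
    if psi is None: psi=np.degrees(np.arctan2(y,x))
    c=np.radians(psi); yv=np.array([np.cos(c),np.sin(c),0]); zv=np.array([0,0,-1.]); xv=np.cross(yv,zv)
    T=np.c_[xv,yv,zv]; rv=np.degrees(Ro.from_matrix(R.T@T).as_rotvec())
    d=R.T@(np.array([x,y,z])-p)*100
    print('delta',d.round(2).tolist(),'turn',rv.round(1).tolist(),'cur yaw',round(cur,1),'len',round(np.linalg.norm(d),1))
    return d,rv
E
python3 - <<'E'
from go import *
st(); go(.47,.15,.25); go(.468,-.341,.22)
E
```

```text
{'time_s': 0.4, 'eef_pos': [0.2762, 0.5606, 0.2481], 'ee_rot': [-0.7127, -3.0597, 0.0004], 'force': [-0.4944, -0.6582, 0.395], 'grip_width': 0.0853, 'joint_pos': [-1.1812, 0.4113, -0.0127, 1.5963, 0.0056, 1.1343, -0.0822]}
delta [-35.53, -28.27, -0.18] turn [-0.0, 0.0, 46.1] cur yaw 63.8 len 45.4
delta [-57.05, -72.4, 2.84] turn [-0.0, 0.0, 99.9] cur yaw 63.8 len 92.2
```

Emit:
play_rows([
  {"delta_pos": [-35.5, -28.3, 0], "turn": [0, 0, 46], "hand": 1},
  {"delta_pos": [-35.5, -28.3, 0], "turn": [0, 0, 46], "hand": 1},
  {"delta_pos": [-35.5, -28.3, 0], "turn": [0, 0, 46], "hand": 1},
  {"delta_pos": [-35.5, -28.3, 0], "turn": [0, 0, 46], "hand": 1},
  {"delta_pos": [-35.5, -28.3, 0], "turn": [0, 0, 46], "hand": 1},
  {"delta_pos": [-35.5, -28.3, 0], "turn": [0, 0, 46], "hand": 1},
  {"delta_pos": [-35.5, -28.3, 0], "turn": [0, 0, 46], "hand": 1},
  {"delta_pos": [-35.5, -28.3, 0], "turn": [0, 0, 46], "hand": 1},
  {"delta_pos": [-35.5, -28.3, 0], "turn": [0, 0, 46], "hand": 1},
  {"delta_pos": [-35.5, -28.3, 0], "turn": [0, 0, 46], "hand": 1},
  {"delta_pos": [-35.5, -28.3, 0], "turn": [0, 0, 46], "hand": 1},
  {"delta_pos": [-35.5, -28.3, 0], "turn": [0, 0, 46], "hand": 1},
])

```text
time_s: 1.6
eef_pos: [0.4692, 0.151, 0.2482]
ee_rot: [-1.85, -2.538, -0.0]
force: [-0.3, 0.5, 0.2]
grip_width: -0.0001
```

Run:
```python
from go import *
st(); go(.468,-.341,.22)
```

```text
{'time_s': 1.6, 'eef_pos': [0.4692, 0.151, 0.2482], 'ee_rot': [-1.85, -2.5385, -0.0001], 'force': [-0.294, 0.5437, 0.2318], 'grip_width': -0.0001, 'joint_pos': [-0.7104, 0.1837, 0.3476, 1.9274, -0.0726, 1.0426, -0.0202]}
delta [-46.8, -15.18, 2.8] turn [-0.0, -0.0, 53.9] cur yaw 17.8 len 49.3
```

Emit:
play_rows([
  {"delta_pos": [-46.8, -15.2, 2.8], "turn": [0, 0, 54], "hand": 1},
  {"delta_pos": [-46.8, -15.2, 2.8], "turn": [0, 0, 54], "hand": 1},
  {"delta_pos": [-46.8, -15.2, 2.8], "turn": [0, 0, 54], "hand": 1},
  {"delta_pos": [-46.8, -15.2, 2.8], "turn": [0, 0, 54], "hand": 1},
  {"delta_pos": [-46.8, -15.2, 2.8], "turn": [0, 0, 54], "hand": 1},
  {"delta_pos": [-46.8, -15.2, 2.8], "turn": [0, 0, 54], "hand": 1},
  {"delta_pos": [-46.8, -15.2, 2.8], "turn": [0, 0, 54], "hand": 1},
  {"delta_pos": [-46.8, -15.2, 2.8], "turn": [0, 0, 54], "hand": 1},
  {"delta_pos": [-46.8, -15.2, 2.8], "turn": [0, 0, 54], "hand": 1},
  {"delta_pos": [-46.8, -15.2, 2.8], "turn": [0, 0, 54], "hand": 1},
  {"delta_pos": [-46.8, -15.2, 2.8], "turn": [0, 0, 54], "hand": 1},
  {"delta_pos": [-46.8, -15.2, 2.8], "turn": [0, 0, 54], "hand": 1},
])

```text
time_s: 2.8
eef_pos: [0.4683, -0.3403, 0.2193]
ee_rot: [-2.8, -1.422, 0.001]
force: [0.3, 1.1, -0.5]
grip_width: 0.0
```

Run:
```python
from go import *
st(); go(.468,-.341,.140); go(.468,-.341,.122)
c=cap('side')
p=proj(c,[(.468,-.341,.114)])[0]; print(p)
cv2.imwrite('pics/p1.png',cv2.resize(cv2.cvtColor(c['img'],cv2.COLOR_RGB2BGR)[220:420,200:440],None,fx=3,fy=3))
```

```text
{'time_s': 2.8, 'eef_pos': [0.4683, -0.3403, 0.2193], 'ee_rot': [-2.7995, -1.422, 0.0013], 'force': [0.3255, 1.0697, -0.5484], 'grip_width': 0.0, 'joint_pos': [0.0222, 0.4202, 0.7037, 1.7796, -0.308, 1.0564, 0.2063]}
delta [-0.07, 0.03, 7.93] turn [-0.1, -0.0, -0.1] cur yaw -36.1 len 7.9
delta [-0.07, 0.03, 9.73] turn [-0.1, -0.0, -0.1] cur yaw -36.1 len 9.7
[316.31199965 341.2942145 ]
```

View pics/p1.png

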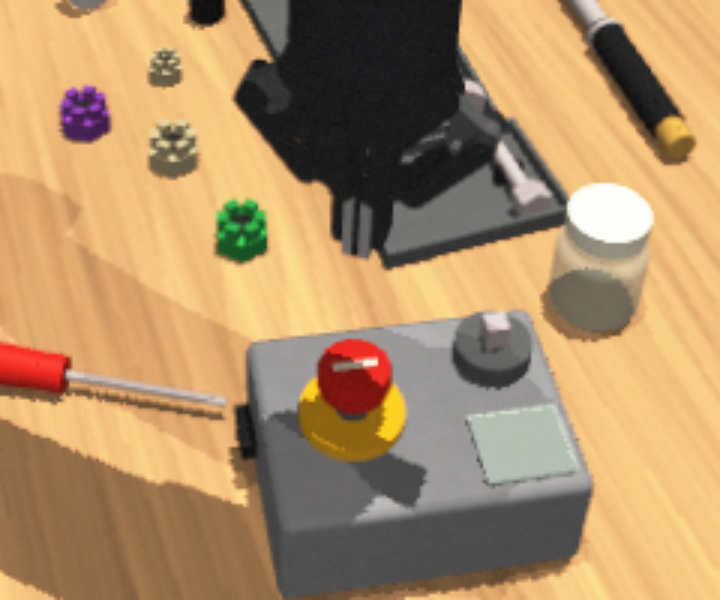

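Emit:
play_rows([
  {"delta_pos": [0, 0, 4], "turn": [0, 0, 0], "hand": 1},
  {"delta_pos": [0, 0, 8], "turn": [0, 0, 0], "hand": 1},
  {"delta_pos": [0, 0, 9], "turn": [0, 0, 0], "hand": 1},
  {"delta_pos": [0, 0, 9.4], "turn": [0, 0, 0], "hand": 1},
  {"delta_pos": [0, 0, 9.4], "turn": [0, 0, 0], "hand": 1},
  {"delta_pos": [0, 0, 9.4], "turn": [0, 0, 0], "hand": 1},
])

```text
time_s: 3.45
eef_pos: [0.4696, -0.3393, 0.1271]
ee_rot: [-2.799, -1.426, -0.002]
force: [0.7, 1.0, -0.6]
grip_width: -0.0003
```

Emit:
play_rows([
  {"delta_pos": [0, 0, 0.3], "turn": [0, 0, 0], "hand": 1},
  {"delta_pos": [0, 0, 0.4], "turn": [0, 0, 0], "hand": 1},
  {"delta_pos": [0, 0, 0.5], "turn": [0, 0, 0], "hand": 1},
  {"delta_pos": [0, 0, 0.55], "turn": [0, 0, 0], "hand": 1},
  {"delta_pos": [0, 0, 0.55], "turn": [0, 0, 0], "hand": 1},
])

```text
time_s: 3.95
eef_pos: [0.4702, -0.3397, 0.1225]
ee_rot: [2.799, 1.425, 0.004]
force: [0.1, 0.9, 8.1]
grip_width: -0.0
```

Run:
```python
from go import *
st()
c=cap('side')
cv2.imwrite('pics/p2.png',cv2.resize(cv2.cvtColor(c['img'],cv2.COLOR_RGB2BGR)[270:420,240:440],None,fx=3,fy=3))
```

```text
{'time_s': 3.95, 'eef_pos': [0.4702, -0.3397, 0.1225], 'ee_rot': [2.7986, 1.4254, 0.0041], 'force': [0.0904, 0.8907, 8.0616], 'grip_width': -0.0, 'joint_pos': [0.0815, 0.5369, 0.6326, 1.8676, -0.4103, 0.8674, 0.2887]}
```

View pics/p2.png

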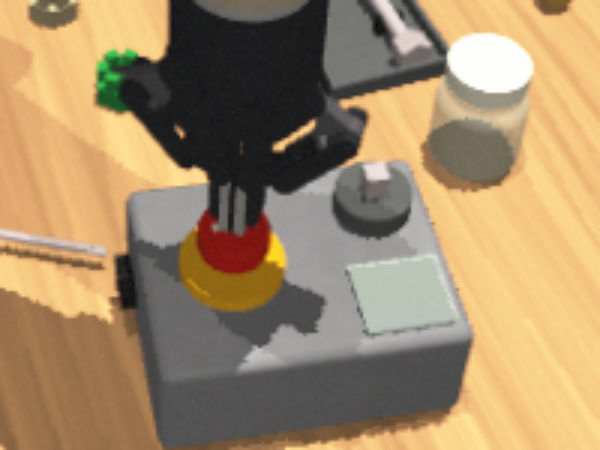

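Emit:
play_rows([
  {"delta_pos": [0, 0, 0.15], "turn": [0, 0, 0], "hand": 1},
  {"delta_pos": [0, 0, 0.2], "turn": [0, 0, 0], "hand": 1},
  {"delta_pos": [0, 0, 0.2], "turn": [0, 0, 0], "hand": 1},
])

```text
time_s: 4.3
eef_pos: [0.4704, -0.3399, 0.1223]
ee_rot: [2.799, 1.425, 0.007]
force: [-3.8, 3.8, 17.6]
grip_width: 0.0001
```

Emit:
play_rows([
  {"delta_pos": [0, 0, -4], "turn": [0, 0, 0], "hand": 1},
  {"delta_pos": [0, 0, -8], "turn": [0, 0, 0], "hand": 1},
  {"delta_pos": [0, 0, -12], "turn": [0, 0, 0], "hand": 1},
  {"delta_pos": [0, 0, -12], "turn": [0, 0, 0], "hand": 1},
])

```text
time_s: 4.7
eef_pos: [0.4715, -0.3421, 0.2476]
ee_rot: [2.793, 1.421, 0.014]
force: [1.1, -0.7, -0.7]
grip_width: -0.0
```

Run:
```python
from meas import *
st()
c=cap('side')
cv2.imwrite('pics/p3.png',cv2.resize(cv2.cvtColor(c['img'],cv2.COLOR_RGB2BGR)[270:420,240:440],None,fx=3,fy=3))
hsv=cv2.cvtColor(c['img'],cv2.COLOR_RGB2HSV)
red=(((hsv[...,0]<6)|(hsv[...,0]>174))&(hsv[...,1]>170)&(hsv[...,2]>60)).astype(np.uint8)
red=cv2.morphologyEx(red,cv2.MORPH_CLOSE,np.ones((7,7)))
b,sb,ce=blob(red,(318,345)); print(sb,ce)
for h in(.106,.114): print(h,cupfit(c,b,h,.02))
```

```text
{'time_s': 4.7, 'eef_pos': [0.4715, -0.3421, 0.2476], 'ee_rot': [2.7932, 1.4207, 0.0142], 'force': [1.0918, -0.6733, -0.6679], 'grip_width': -0.0, 'joint_pos': [0.0069, 0.3904, 0.7222, 1.7486, -0.292, 1.1, 0.1934]}
[306 336  24  24 468] [317.40811966 347.44444444]
0.106 (array([ 0.46934164, -0.34401138]), np.float64(0.000798856269543245))
0.114 (array([ 0.46680398, -0.35046955]), np.float64(0.0008875803792777742))
```

View pics/p3.png

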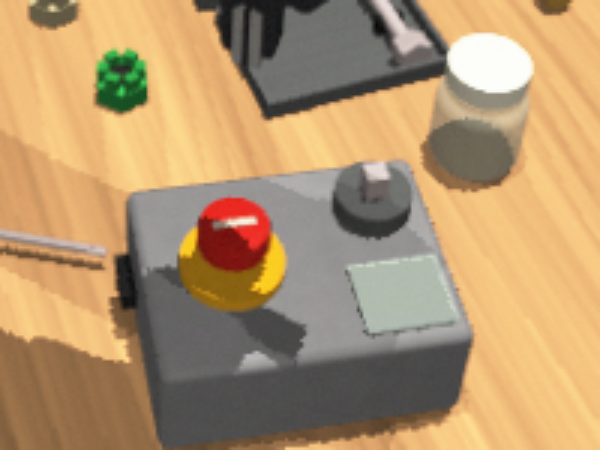

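```bash
cat > nutang.py <<'E'
from meas import *
def ang(c,px,h,R):
    b,sb,ce=blob(nutmask(c),px)
    return b
if __name__=='__main__':
    t=cap('top'); s=cap('side'); out=[]
    for nm,ctr,h in(('s',(.4637,.0595),.02),('m',(.4455,-.0365),.026)):
        for c in(t,s):
            # rectified bird's-eye patch on plane z=h : 1px=0.25mm
            g=np.linspace(-.04,.04,320)
            X,Y=np.meshgrid(g,g)
            P=np.c_[(ctr[0]-Y.ravel()),(ctr[1]-X.ravel()),np.full(X.size,h)]
            uv=proj(c,P).astype(np.float32).reshape(320,320,2)
            out.append(cv2.remap(c['img'],uv[...,0],uv[...,1],cv2.INTER_CUBIC))
    im=np.vstack([np.hstack(out[:2]),np.hstack(out[2:])])
    im=cv2.convertScaleAbs(im[:,:,::-1],alpha=1.3)
    cv2.imwrite('pics/nutrect.png',cv2.resize(im,(600,600)))
E
python3 nutang.py
```

```text
(no output)
```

View pics/nutrect.png

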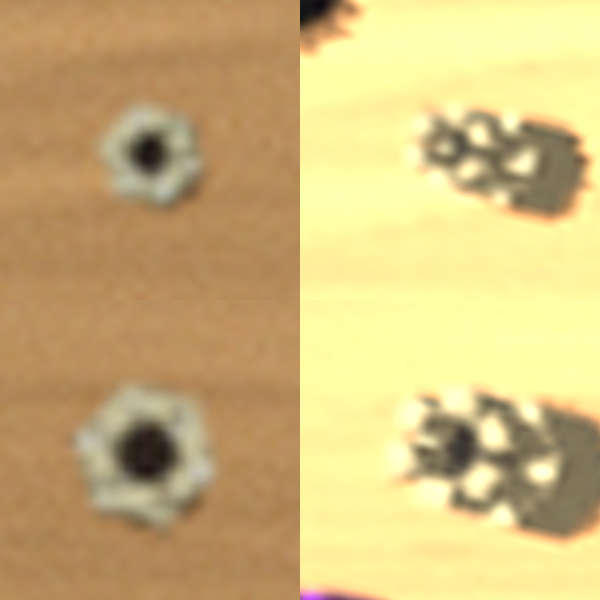

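Run:
```python
from go import *
st(); go(.4455,-.0365,.12,-15);
```

```text
{'time_s': 4.85, 'eef_pos': [0.4697, -0.3395, 0.2418], 'ee_rot': [2.7992, 1.4256, 0.0068], 'force': [-0.5006, 0.0068, -0.2516], 'grip_width': 0.0, 'joint_pos': [0.0077, 0.396, 0.7187, 1.7556, -0.2937, 1.0971, 0.1947]}
delta [23.04, -19.8, 12.22] turn [0.2, -0.2, -21.0] cur yaw -36.0 len 32.7
```

Emit:
play_rows([
  {"delta_pos": [23.0, -19.8, 6], "turn": [0, 0, -21], "hand": -0.2},
  {"delta_pos": [23.0, -19.8, 6], "turn": [0, 0, -21], "hand": -0.2},
  {"delta_pos": [23.0, -19.8, 6], "turn": [0, 0, -21], "hand": -0.2},
  {"delta_pos": [23.0, -19.8, 6], "turn": [0, 0, -21], "hand": -0.2},
  {"delta_pos": [23.0, -19.8, 6], "turn": [0, 0, -21], "hand": -0.2},
  {"delta_pos": [23.0, -19.8, 6], "turn": [0, 0, -21], "hand": -0.2},
  {"delta_pos": [23.0, -19.8, 6], "turn": [0, 0, -21], "hand": -0.2},
  {"delta_pos": [23.0, -19.8, 12.2], "turn": [0, 0, -21], "hand": -0.2},
  {"delta_pos": [23.0, -19.8, 12.2], "turn": [0, 0, -21], "hand": -0.2},
  {"delta_pos": [23.0, -19.8, 12.2], "turn": [0, 0, -21], "hand": -0.2},
  {"delta_pos": [23.0, -19.8, 12.2], "turn": [0, 0, -21], "hand": -0.2},
])

```text
time_s: 5.95
eef_pos: [0.4453, -0.0379, 0.1206]
ee_rot: [2.494, 1.909, 0.005]
force: [0.7, -0.4, 0.1]
grip_width: 0.0513
```

Run:
```python
from go import *
from meas import nutmask,blob
st(); go(.4455,-.0365,.02,-15)
s=cap('side','n1.png'); t=cap('top')
for n,c,p in(('side',s,(258,268)),):
    print(proj(c,[(.4455,-.0365,.026)]))
cv2.imwrite('pics/n1.png',cv2.resize(cv2.cvtColor(s['img'],cv2.COLOR_RGB2BGR)[150:350,170:370],None,fx=3,fy=3))
```

```text
{'time_s': 5.95, 'eef_pos': [0.4453, -0.0379, 0.1206], 'ee_rot': [2.4938, 1.909, 0.0046], 'force': [0.6743, -0.392, 0.1082], 'grip_width': 0.0513, 'joint_pos': [-0.4439, 0.301, 0.5026, 2.175, -0.2225, 0.7103, -0.0552]}
delta [0.13, -0.04, 10.06] turn [0.1, -0.1, -0.1] cur yaw -15.1 len 10.1
[[256.77486136 264.33320464]]
```

View pics/n1.png

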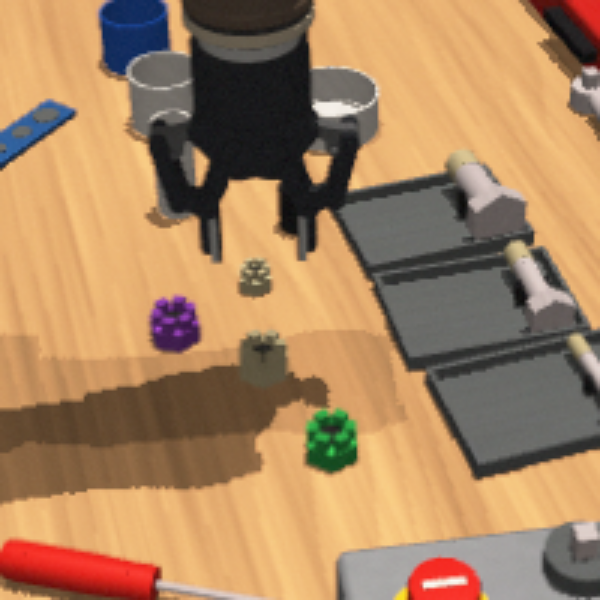

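Emit:
play_rows([
  {"delta_pos": [0.13, 0, 4], "turn": [0, 0, 0], "hand": -0.2},
  {"delta_pos": [0.13, 0, 8], "turn": [0, 0, 0], "hand": -0.2},
  {"delta_pos": [0.13, 0, 10.0], "turn": [0, 0, 0], "hand": -0.2},
  {"delta_pos": [0.13, 0, 10.0], "turn": [0, 0, 0], "hand": -0.2},
  {"delta_pos": [0.13, 0, 10.0], "turn": [0, 0, 0], "hand": 0.1},
  {"delta_pos": [0.13, 0, 10.0], "turn": [0, 0, 0], "hand": 0.4},
  {"delta_pos": [0.13, 0, 10.0], "turn": [0, 0, 0], "hand": 0.6},
  {"delta_pos": [0.13, 0, 10.0], "turn": [0, 0, 0], "hand": 0.6},
  {"delta_pos": [0.13, 0, 10.0], "turn": [0, 0, 0], "hand": 0.6},
  {"delta_pos": [0.13, 0, 10.0], "turn": [0, 0, 0], "hand": 0.6},
])

```text
time_s: 7.05
eef_pos: [0.4482, -0.0362, 0.023]
ee_rot: [2.491, 1.908, 0.013]
force: [-1.3, -0.8, 9.2]
grip_width: 0.0328
```

Run:
```python
from go import *
st(); go(.5875,-.024,.03,-90);go(.5875,-.024,.12,-90)
```

```text
{'time_s': 7.05, 'eef_pos': [0.4482, -0.0362, 0.023], 'ee_rot': [2.4914, 1.908, 0.0128], 'force': [-1.2973, -0.811, 9.23], 'grip_width': 0.0328, 'joint_pos': [-0.3278, 0.4927, 0.3751, 2.2264, -0.3941, 0.4748, 0.0951]}
delta [4.81, 13.14, -0.58] turn [0.2, -0.5, 74.9] cur yaw -15.1 len 14.0
delta [4.85, 13.21, -9.58] turn [0.2, -0.5, 74.9] cur yaw -15.1 len 17.0
```

Emit:
play_rows([
  {"delta_pos": [0, 0, -3], "turn": [0, 0, 0], "hand": 0.6},
  {"delta_pos": [0, 0, -6], "turn": [0, 0, 0], "hand": 0.6},
  {"delta_pos": [0, 0, -8], "turn": [0, 0, 0], "hand": 0.6},
  {"delta_pos": [0, 0, -8], "turn": [0, 0, 0], "hand": 0.6},
])

```text
time_s: 7.45
eef_pos: [0.4495, -0.0362, 0.1061]
ee_rot: [2.489, 1.906, 0.022]
force: [-0.1, 0.0, -1.5]
grip_width: 0.0327
```

Run:
```python
from go import *
st(); go(.5875,-.024,.10,-90)
s=cap('side')
cv2.imwrite('pics/n2.png',cv2.resize(cv2.cvtColor(s['img'],cv2.COLOR_RGB2BGR)[150:350,170:370],None,fx=3,fy=3))
```

```text
{'time_s': 7.45, 'eef_pos': [0.4495, -0.0362, 0.1061], 'ee_rot': [2.4892, 1.9064, 0.0218], 'force': [-0.0657, 0.0398, -1.4968], 'grip_width': 0.0327, 'joint_pos': [-0.4424, 0.3305, 0.5033, 2.1862, -0.2631, 0.6656, -0.0195]}
delta [4.77, 12.99, 0.82] turn [0.4, -0.9, 74.9] cur yaw -15.1 len 13.9
```

View pics/n2.png

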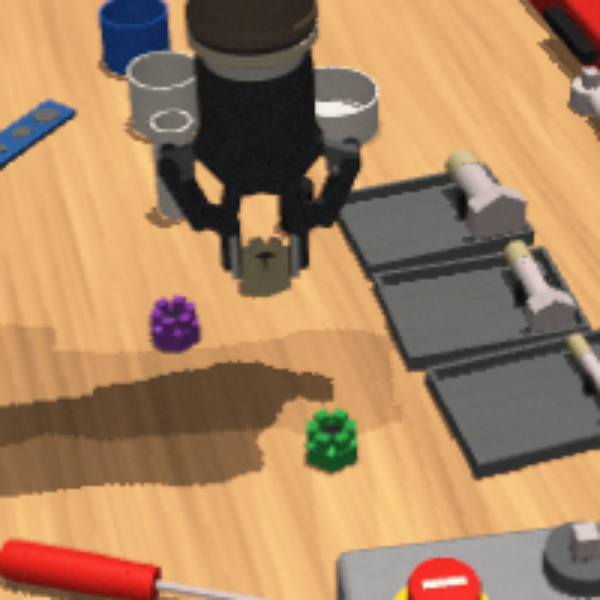

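Emit:
play_rows([
  {"delta_pos": [4.8, 13.0, -1], "turn": [0.4, -0.9, 75], "hand": 0.6},
  {"delta_pos": [4.8, 13.0, -1], "turn": [0.4, -0.9, 75], "hand": 0.6},
  {"delta_pos": [4.8, 13.0, -1], "turn": [0.4, -0.9, 75], "hand": 0.6},
  {"delta_pos": [4.8, 13.0, -1], "turn": [0.4, -0.9, 75], "hand": 0.6},
  {"delta_pos": [4.8, 13.0, -1], "turn": [0.4, -0.9, 75], "hand": 0.6},
  {"delta_pos": [4.8, 13.0, -1], "turn": [0.4, -0.9, 75], "hand": 0.6},
  {"delta_pos": [4.8, 13.0, -1], "turn": [0.4, -0.9, 75], "hand": 0.6},
  {"delta_pos": [4.8, 13.0, -1], "turn": [0.4, -0.9, 75], "hand": 0.6},
  {"delta_pos": [4.8, 13.0, -1], "turn": [0.4, -0.9, 75], "hand": 0.6},
  {"delta_pos": [4.8, 13.0, -1], "turn": [0.4, -0.9, 75], "hand": 0.6},
  {"delta_pos": [4.8, 13.0, -1], "turn": [0.4, -0.9, 75], "hand": 0.6},
])

```text
time_s: 8.6
eef_pos: [0.5862, -0.0234, 0.1158]
ee_rot: [3.141, 0.003, -0.006]
force: [0.2, -0.6, -0.8]
grip_width: 0.0326
```

Run:
```python
from go import *
st(); go(.5875,-.024,.03,-90)
s=cap('side')
cv2.imwrite('pics/n3.png',cv2.resize(cv2.cvtColor(s['img'],cv2.COLOR_RGB2BGR)[150:350,220:420],None,fx=3,fy=3))
```

```text
{'time_s': 8.6, 'eef_pos': [0.5862, -0.0234, 0.1158], 'ee_rot': [3.1408, 0.0033, -0.0059], 'force': [0.222, -0.6214, -0.8454], 'grip_width': 0.0326, 'joint_pos': [-0.6174, 0.6206, 0.818, 1.8581, -0.5633, 0.9155, -1.1018]}
delta [0.16, 0.06, 8.58] turn [0.0, 0.2, 0.1] cur yaw -89.9 len 8.6
```

View pics/n3.png

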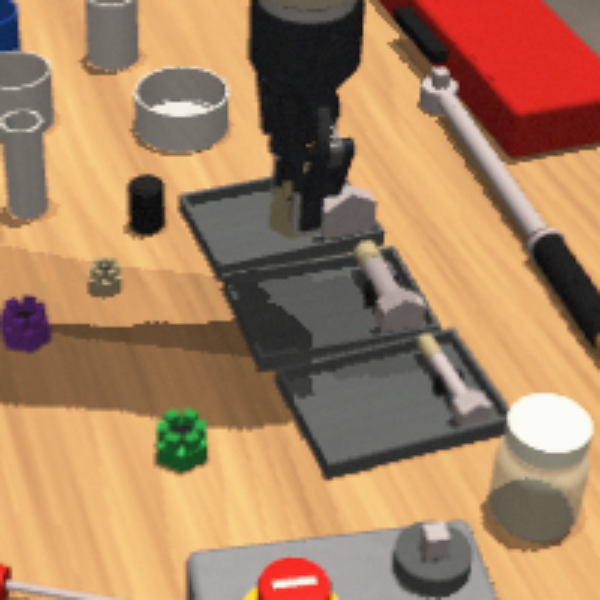

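Emit:
play_rows([
  {"delta_pos": [0.16, 0, 4], "turn": [0, 0, 0], "hand": 0.6},
  {"delta_pos": [0.16, 0, 7], "turn": [0, 0, 0], "hand": 0.6},
  {"delta_pos": [0.16, 0, 8.3], "turn": [0, 0, 0], "hand": 0.6},
  {"delta_pos": [0.16, 0, 8.6], "turn": [0, 0, 0], "hand": 0.6},
  {"delta_pos": [0.16, 0, 8.75], "turn": [0, 0, 0], "hand": 0.6},
  {"delta_pos": [0.16, 0, 8.75], "turn": [0, 0, 0], "hand": 0.6},
])

```text
time_s: 9.25
eef_pos: [0.5885, -0.0237, 0.0296]
ee_rot: [3.141, 0.003, -0.002]
force: [-0.6, 0.7, -0.7]
grip_width: 0.0328
```

Emit:
play_rows([
  {"delta_pos": [0, 0, 0.15], "turn": [0, 0, 0], "hand": 0.6},
  {"delta_pos": [0, 0, 0.25], "turn": [0, 0, 0], "hand": 0.6},
  {"delta_pos": [0, 0, 0.25], "turn": [0, 0, 0], "hand": 0.6},
])

```text
time_s: 9.55
eef_pos: [0.5887, -0.0236, 0.0276]
ee_rot: [3.141, 0.004, -0.001]
force: [0.2, -0.5, -0.8]
grip_width: 0.0327
```

Emit:
play_rows([
  {"delta_pos": [0, 0, 0.15], "turn": [0, 0, 0], "hand": 0.6},
  {"delta_pos": [0, 0, 0.2], "turn": [0, 0, 0], "hand": 0.6},
  {"delta_pos": [0, 0, 0.2], "turn": [0, 0, 0], "hand": 0.6},
])

```text
time_s: 9.85
eef_pos: [0.5888, -0.0236, 0.0271]
ee_rot: [-3.14, -0.003, 0.001]
force: [-5.7, 1.9, 16.0]
grip_width: 0.0329
```

Touchdown. Release and rise.

Emit:
play_rows([
  {"delta_pos": [0, 0, -0.05], "turn": [0, 0, 0], "hand": 0.1},
  {"delta_pos": [0, 0, -0.1], "turn": [0, 0, 0], "hand": -0.05},
  {"delta_pos": [0, 0, -0.1], "turn": [0, 0, 0], "hand": -0.15},
  {"delta_pos": [0, 0, -0.1], "turn": [0, 0, 0], "hand": -0.15},
  {"delta_pos": [0, 0, -3], "turn": [0, 0, 0], "hand": -0.15},
  {"delta_pos": [0, 0, -7], "turn": [0, 0, 0], "hand": -0.15},
  {"delta_pos": [0, 0, -9], "turn": [0, 0, 0], "hand": -0.15},
  {"delta_pos": [0, 0, -9], "turn": [0, 0, 0], "hand": -0.15},
])

```text
time_s: 10.65
eef_pos: [0.5905, -0.024, 0.1198]
ee_rot: [-3.14, -0.003, -0.007]
force: [-0.1, 0.1, 0.3]
grip_width: 0.049
```

Run:
```python
from go import *
st(); go(.4637,.0595,.12,-16)
s=cap('side')
cv2.imwrite('pics/n4.png',cv2.resize(cv2.cvtColor(s['img'],cv2.COLOR_RGB2BGR)[150:350,220:420],None,fx=3,fy=3))
```

```text
{'time_s': 10.65, 'eef_pos': [0.5905, -0.024, 0.1198], 'ee_rot': [-3.1402, -0.0031, -0.0067], 'force': [-0.0724, 0.0668, 0.2879], 'grip_width': 0.049, 'joint_pos': [-0.6159, 0.6176, 0.8207, 1.851, -0.565, 0.9181, -1.1003]}
delta [-12.67, -8.38, -0.06] turn [0.1, -0.3, -73.9] cur yaw -89.9 len 15.2
```

View pics/n4.png

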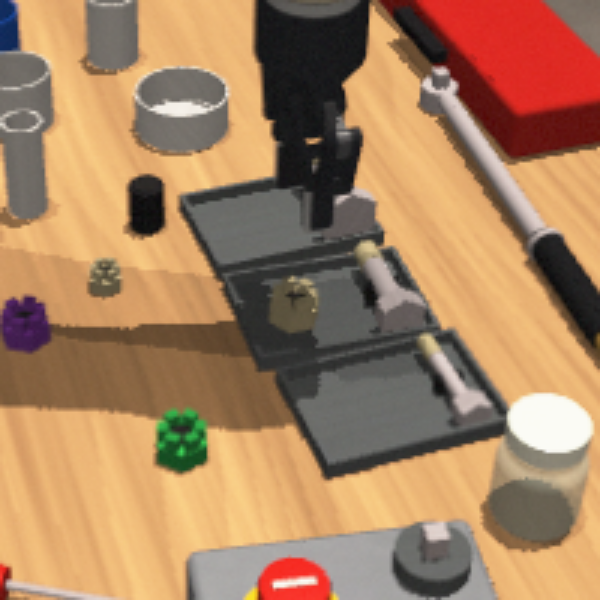

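Emit:
play_rows([
  {"delta_pos": [-12.7, -8.4, 0], "turn": [0.1, -0.3, -74], "hand": 0},
  {"delta_pos": [-12.7, -8.4, 0], "turn": [0.1, -0.3, -74], "hand": 0},
  {"delta_pos": [-12.7, -8.4, 0], "turn": [0.1, -0.3, -74], "hand": 0},
  {"delta_pos": [-12.7, -8.4, 0], "turn": [0.1, -0.3, -74], "hand": 0},
  {"delta_pos": [-12.7, -8.4, 0], "turn": [0.1, -0.3, -74], "hand": 0},
  {"delta_pos": [-12.7, -8.4, 0], "turn": [0.1, -0.3, -74], "hand": 0},
  {"delta_pos": [-12.7, -8.4, 0], "turn": [0.1, -0.3, -74], "hand": 0},
  {"delta_pos": [-12.7, -8.4, 0], "turn": [0.1, -0.3, -74], "hand": 0},
  {"delta_pos": [-12.7, -8.4, 0], "turn": [0.1, -0.3, -74], "hand": 0},
  {"delta_pos": [-12.7, -8.4, 0], "turn": [0.1, -0.3, -74], "hand": 0},
  {"delta_pos": [-12.7, -8.4, 0], "turn": [0.1, -0.3, -74], "hand": 0},
])

```text
time_s: 11.8
eef_pos: [0.4619, 0.06, 0.1173]
ee_rot: [-2.508, -1.889, 0.006]
force: [-1.8, -0.1, -0.3]
grip_width: 0.0426
```

Run:
```python
from go import *
from meas import nutmask,blob
st(); go(.4637,.0595,.02,-16)
s=cap('side')
b,sb,ce=blob(nutmask(s),(255,241)); print(sb,onplane(s,[ce],.01))
cv2.imwrite('pics/n5.png',cv2.resize(cv2.cvtColor(s['img'],cv2.COLOR_RGB2BGR)[150:350,170:370],None,fx=3,fy=3))
```

```text
{'time_s': 11.8, 'eef_pos': [0.4619, 0.06, 0.1173], 'ee_rot': [-2.5078, -1.8886, 0.0058], 'force': [-1.8347, -0.1244, -0.3326], 'grip_width': 0.0426, 'joint_pos': [-0.685, 0.3492, 0.5527, 2.1327, -0.2726, 0.7315, -0.2336]}
delta [0.02, 0.23, 9.73] turn [-0.2, 0.1, -0.0] cur yaw -16.0 len 9.7
[250 236  10  12  97] [[0.46455976 0.05854821 0.01      ]]
```

View pics/n5.png

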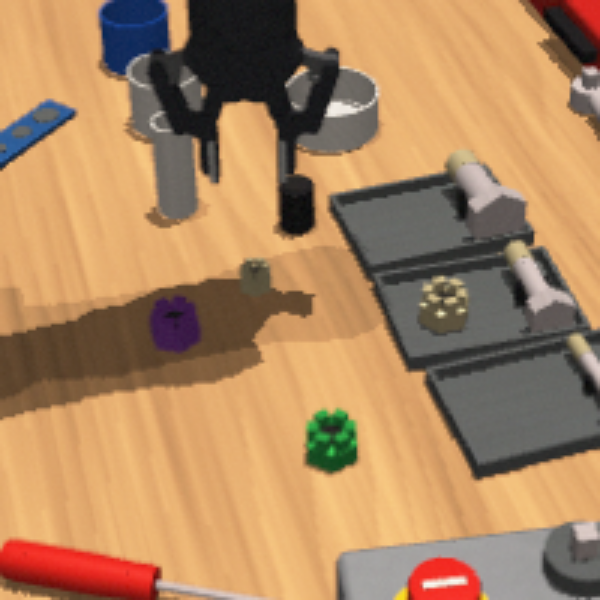

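Emit:
play_rows([
  {"delta_pos": [0, 0.2, 4], "turn": [0, 0, 0], "hand": 0},
  {"delta_pos": [0, 0.2, 8], "turn": [0, 0, 0], "hand": 0},
  {"delta_pos": [0, 0.2, 9.6], "turn": [0, 0, 0], "hand": 0},
  {"delta_pos": [0, 0.2, 9.6], "turn": [0, 0, 0], "hand": 0},
  {"delta_pos": [0, 0.2, 9.6], "turn": [0, 0, 0], "hand": 0.3},
  {"delta_pos": [0, 0.2, 9.6], "turn": [0, 0, 0], "hand": 0.6},
  {"delta_pos": [0, 0.2, 9.6], "turn": [0, 0, 0], "hand": 0.9},
  {"delta_pos": [0, 0.2, 9.6], "turn": [0, 0, 0], "hand": 0.9},
  {"delta_pos": [0, 0.2, 9.6], "turn": [0, 0, 0], "hand": 0.9},
])

```text
time_s: 12.75
eef_pos: [0.4642, 0.0598, 0.0223]
ee_rot: [-2.508, -1.889, 0.003]
force: [-0.5, 0.2, 6.8]
grip_width: 0.0224
```

Emit:
play_rows([
  {"delta_pos": [0, 0, 0], "turn": [0, 0, 0], "hand": 0.9},
  {"delta_pos": [0, 0, -3], "turn": [0, 0, 0], "hand": 0.9},
  {"delta_pos": [0, 0, -6], "turn": [0, 0, 0], "hand": 0.9},
  {"delta_pos": [0, 0, -8], "turn": [0, 0, 0], "hand": 0.9},
  {"delta_pos": [0, 0, -8], "turn": [0, 0, 0], "hand": 0.9},
])

```text
time_s: 13.25
eef_pos: [0.4659, 0.0601, 0.1047]
ee_rot: [-2.509, -1.89, -0.005]
force: [0.2, -0.0, -1.0]
grip_width: 0.022
```

Run:
```python
from go import *
st(); go(.594,-.131,.10,-90);go(.594,-.131,.12,-90)
s=cap('side')
cv2.imwrite('pics/n6.png',cv2.resize(cv2.cvtColor(s['img'],cv2.COLOR_RGB2BGR)[150:350,170:370],None,fx=3,fy=3))
```

```text
{'time_s': 13.25, 'eef_pos': [0.4659, 0.0601, 0.1047], 'ee_rot': [-2.5089, -1.8899, -0.0046], 'force': [0.1745, -0.0092, -1.0294], 'grip_width': 0.022, 'joint_pos': [-0.6771, 0.3765, 0.5508, 2.1381, -0.3065, 0.6995, -0.2006]}
delta [-14.84, 17.58, 0.45] turn [-0.0, -0.2, 74.0] cur yaw -16.0 len 23.0
delta [-14.83, 17.59, -1.55] turn [-0.0, -0.2, 74.0] cur yaw -16.0 len 23.1
```

View pics/n6.png

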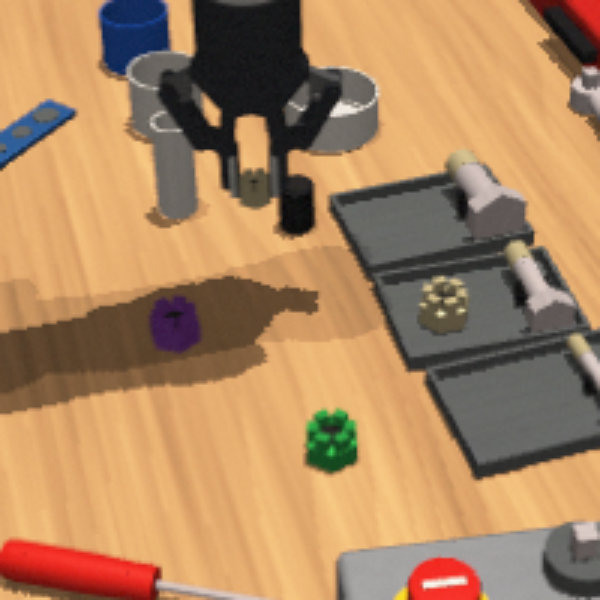

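Emit:
play_rows([
  {"delta_pos": [-14.8, 17.6, -1.5], "turn": [0, -0.2, 74], "hand": 0.9},
  {"delta_pos": [-14.8, 17.6, -1.5], "turn": [0, -0.2, 74], "hand": 0.9},
  {"delta_pos": [-14.8, 17.6, -1.5], "turn": [0, -0.2, 74], "hand": 0.9},
  {"delta_pos": [-14.8, 17.6, -1.5], "turn": [0, -0.2, 74], "hand": 0.9},
  {"delta_pos": [-14.8, 17.6, -1.5], "turn": [0, -0.2, 74], "hand": 0.9},
  {"delta_pos": [-14.8, 17.6, -1.5], "turn": [0, -0.2, 74], "hand": 0.9},
  {"delta_pos": [-14.8, 17.6, -1.5], "turn": [0, -0.2, 74], "hand": 0.9},
  {"delta_pos": [-14.8, 17.6, -1.5], "turn": [0, -0.2, 74], "hand": 0.9},
  {"delta_pos": [-14.8, 17.6, -1.5], "turn": [0, -0.2, 74], "hand": 0.9},
  {"delta_pos": [-14.8, 17.6, -1.5], "turn": [0, -0.2, 74], "hand": 0.9},
  {"delta_pos": [-14.8, 17.6, -1.5], "turn": [0, -0.2, 74], "hand": 0.9},
])

```text
time_s: 14.4
eef_pos: [0.593, -0.1304, 0.1169]
ee_rot: [3.141, 0.005, -0.006]
force: [-0.7, 0.5, -1.1]
grip_width: 0.0224
```

Run:
```python
from go import *
st(); go(.592,-.131,.0285,-90)
```

```text
{'time_s': 14.4, 'eef_pos': [0.593, -0.1304, 0.1169], 'ee_rot': [3.1411, 0.0048, -0.0062], 'force': [-0.7071, 0.5438, -1.0711], 'grip_width': 0.0224, 'joint_pos': [-0.4515, 0.6714, 0.8654, 1.8068, -0.614, 0.9606, -0.89]}
delta [-0.07, 0.05, 8.84] turn [0.0, 0.2, 0.2] cur yaw -89.8 len 8.8
```

Emit:
play_rows([
  {"delta_pos": [0, 0, 4], "turn": [0, 0, 0], "hand": 0.9},
  {"delta_pos": [0, 0, 7], "turn": [0, 0, 0], "hand": 0.9},
  {"delta_pos": [0, 0, 8.5], "turn": [0, 0, 0], "hand": 0.9},
  {"delta_pos": [0, 0, 8.9], "turn": [0, 0, 0], "hand": 0.9},
  {"delta_pos": [0, 0, 9.1], "turn": [0, 0, 0], "hand": 0.9},
  {"delta_pos": [0, 0, 9.1], "turn": [0, 0, 0], "hand": 0.9},
])

```text
time_s: 15.0
eef_pos: [0.5933, -0.131, 0.027]
ee_rot: [3.141, 0.005, -0.004]
force: [-0.2, -0.1, -0.9]
grip_width: 0.0222
```

Emit:
play_rows([
  {"delta_pos": [0, 0, 0.1], "turn": [0, 0, 0], "hand": 0.9},
  {"delta_pos": [0, 0, 0.15], "turn": [0, 0, 0], "hand": 0.9},
  {"delta_pos": [0, 0, 0.15], "turn": [0, 0, 0], "hand": 0.9},
])

```text
time_s: 15.3
eef_pos: [0.5941, -0.1312, 0.0264]
ee_rot: [3.141, 0.005, -0.001]
force: [0.6, -0.1, 5.9]
grip_width: 0.0222
```

Emit:
play_rows([
  {"delta_pos": [0, 0, -0.05], "turn": [0, 0, 0], "hand": 0.4},
  {"delta_pos": [0, 0, -0.1], "turn": [0, 0, 0], "hand": 0.1},
  {"delta_pos": [0, 0, -0.1], "turn": [0, 0, 0], "hand": 0.0},
  {"delta_pos": [0, 0, -0.1], "turn": [0, 0, 0], "hand": 0.0},
  {"delta_pos": [0, 0, -3], "turn": [0, 0, 0], "hand": 0.0},
  {"delta_pos": [0, 0, -7], "turn": [0, 0, 0], "hand": 0.0},
  {"delta_pos": [0, 0, -11], "turn": [0, 0, 0], "hand": 0.0},
  {"delta_pos": [0, 0, -12], "turn": [0, 0, 0], "hand": 0.0},
  {"delta_pos": [0, 0, -12], "turn": [0, 0, 0], "hand": 0.0},
])

```text
time_s: 16.2
eef_pos: [0.5952, -0.1313, 0.148]
ee_rot: [3.141, 0.006, 0.004]
force: [0.9, -0.3, -1.1]
grip_width: 0.0426
```

Run:
```python
from go import *
st(); go(.444,.310,.16)
s=cap('side')
cv2.imwrite('pics/n7.png',cv2.resize(cv2.cvtColor(s['img'],cv2.COLOR_RGB2BGR)[130:380,180:430],None,fx=2.4,fy=2.4))
```

```text
{'time_s': 16.2, 'eef_pos': [0.5952, -0.1313, 0.148], 'ee_rot': [3.1406, 0.0057, 0.0044], 'force': [0.8652, -0.2669, -1.1069], 'grip_width': 0.0426, 'joint_pos': [-0.4725, 0.6356, 0.8983, 1.784, -0.5815, 1.0073, -0.913]}
delta [-14.95, -44.18, -1.28] turn [0.2, -0.0, -124.7] cur yaw -89.8 len 46.7
```

View pics/n7.png

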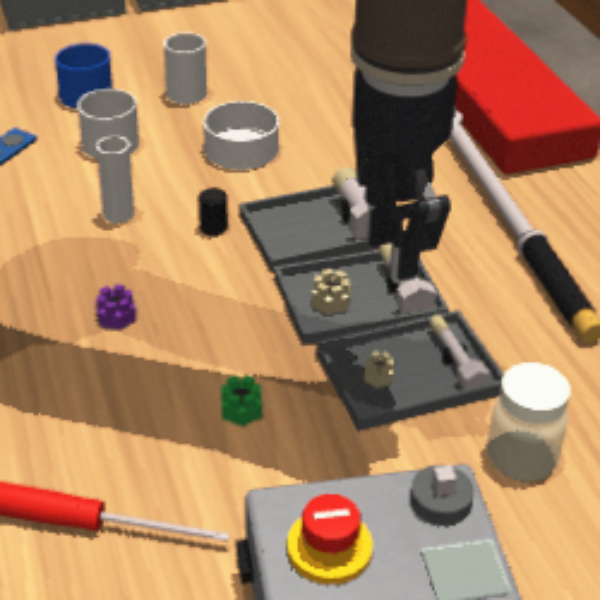

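Emit:
play_rows([
  {"delta_pos": [-15, -44, -3], "turn": [0, 0, -60], "hand": -1},
  {"delta_pos": [-15, -44, -3], "turn": [0, 0, -60], "hand": -1},
  {"delta_pos": [-15, -44, -3], "turn": [0, 0, -60], "hand": -1},
  {"delta_pos": [-15, -44, -3], "turn": [0, 0, -60], "hand": -1},
  {"delta_pos": [-15, -44, -3], "turn": [0, 0, -60], "hand": -1},
  {"delta_pos": [-15, -44, -3], "turn": [0, 0, -60], "hand": -1},
  {"delta_pos": [-15, -44, -3], "turn": [0, 0, -60], "hand": -1},
  {"delta_pos": [-15, -44, -3], "turn": [0, 0, -120], "hand": -1},
  {"delta_pos": [-15, -44, -3], "turn": [0, 0, -120], "hand": -1},
  {"delta_pos": [-15, -44, -3], "turn": [0, 0, -120], "hand": -1},
  {"delta_pos": [-15, -44, -3], "turn": [0, 0, -120], "hand": -1},
  {"delta_pos": [-15, -44, -3], "turn": [0, 0, -120], "hand": -1},
])

```text
time_s: 17.45
eef_pos: [0.4409, 0.3095, 0.1741]
ee_rot: [-1.94, -2.471, 0.005]
force: [-0.2, 0.1, 0.5]
grip_width: 0.0857
```

Run:
```python
from go import *
st(); go(.444,.310,.12,30)
```

```text
{'time_s': 17.45, 'eef_pos': [0.4409, 0.3095, 0.1741], 'ee_rot': [-1.9403, -2.4706, 0.0054], 'force': [-0.1958, 0.1076, 0.4906], 'grip_width': 0.0857, 'joint_pos': [-1.0897, 0.3696, 0.4933, 1.913, -0.2167, 0.9146, -0.2515]}
delta [-0.01, 0.33, 5.41] turn [-0.2, 0.1, -16.3] cur yaw 13.7 len 5.4
```

Emit:
play_rows([
  {"delta_pos": [0, 0.3, 4], "turn": [0, 0, 0], "hand": -1},
  {"delta_pos": [0, 0.3, 7], "turn": [0, 0, 0], "hand": -1},
  {"delta_pos": [0, 0.3, 8.5], "turn": [0, 0, 0], "hand": -1},
  {"delta_pos": [0, 0.3, 8.5], "turn": [0, 0, 0], "hand": -1},
])

```text
time_s: 17.85
eef_pos: [0.4412, 0.3084, 0.0853]
ee_rot: [-1.939, -2.47, 0.017]
force: [0.2, -0.1, 0.9]
grip_width: 0.0853
```

Run:
```python
from go import *
st(); go(.444,.310,.0495,14)
s=cap('side');t=cap('top')
A=cv2.resize(s['img'][90:250,150:350],None,fx=2.5,fy=2.5);B=cv2.resize(t['img'][180:320,90:265],(500,400))
cv2.imwrite('pics/b1.png',cv2.resize(np.hstack([A,B]),(800,320))[:,:,::-1])
```

```text
{'time_s': 17.85, 'eef_pos': [0.4412, 0.3084, 0.0853], 'ee_rot': [-1.9392, -2.4696, 0.0168], 'force': [0.2206, -0.1068, 0.8728], 'grip_width': 0.0853, 'joint_pos': [-1.0336, 0.5005, 0.436, 1.9756, -0.3033, 0.74, -0.1768]}
delta [0.11, 0.35, 3.57] turn [-0.5, 0.3, -0.3] cur yaw 13.7 len 3.6
```

View pics/b1.png

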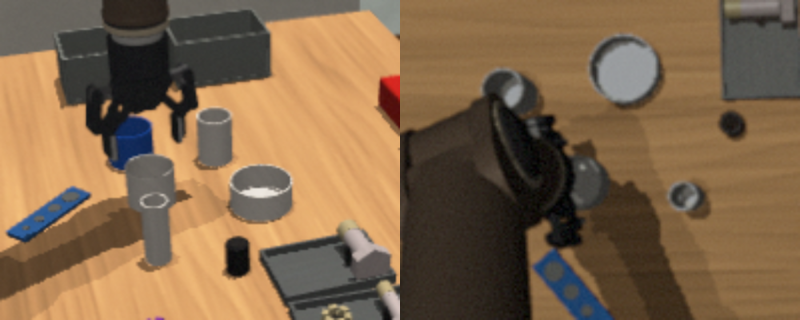

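Run:
```python
from go import *
s=cap('side')
p=lambda *q: ((proj(s,[q])[0]-[150,90])*2).round(0)
print('tips mid',p(.4412,.3084,.081),'f1',p(.4412+.0425*.97,.3084+.0425*.24,.081),'f2',p(.4412-.0425*.97,.3084-.0425*.24,.081),'rim ctr',p(.444,.31,.054))
```

```text
tips mid [144. 150.] f1 [173. 142.] f2 [114. 159.] rim ctr [147. 167.]
```

Emit:
play_rows([
  {"delta_pos": [0.1, 0.35, 2], "turn": [-0.5, 0.3, 0], "hand": -1},
  {"delta_pos": [0.1, 0.35, 3.5], "turn": [-0.5, 0.3, 0], "hand": -1},
  {"delta_pos": [0.1, 0.35, 3.6], "turn": [-0.5, 0.3, 0], "hand": -1},
  {"delta_pos": [0.1, 0.35, 3.6], "turn": [-0.5, 0.3, 0], "hand": -0.8},
  {"delta_pos": [0.1, 0.35, 3.6], "turn": [-0.5, 0.3, 0], "hand": -0.6},
  {"delta_pos": [0.1, 0.35, 3.6], "turn": [-0.5, 0.3, 0], "hand": -0.3},
  {"delta_pos": [0.1, 0.35, 3.6], "turn": [-0.5, 0.3, 0], "hand": -0.3},
  {"delta_pos": [0.1, 0.35, 3.6], "turn": [-0.5, 0.3, 0], "hand": -0.3},
])

```text
time_s: 18.8
eef_pos: [0.4469, 0.3118, 0.0544]
ee_rot: [1.941, 2.47, 0.011]
force: [-1.5, -1.5, 9.7]
grip_width: 0.0633
```

Emit:
play_rows([
  {"delta_pos": [0, 0, -2], "turn": [0, 0, 0], "hand": -0.3},
  {"delta_pos": [0, 0, -5], "turn": [0, 0, 0], "hand": -0.3},
  {"delta_pos": [0, 0, -8], "turn": [0, 0, 0], "hand": -0.3},
  {"delta_pos": [0, 0, -9], "turn": [0, 0, 0], "hand": -0.3},
  {"delta_pos": [0, 0, -9], "turn": [0, 0, 0], "hand": -0.3},
])

```text
time_s: 19.3
eef_pos: [0.4472, 0.312, 0.1461]
ee_rot: [1.94, 2.47, 0.017]
force: [-0.1, 0.2, -1.1]
grip_width: 0.0627
```

Run:
```python
from go import *
st(); go(.583,.2565,.14,14)
s=cap('side');t=cap('top')
A=cv2.resize(s['img'][50:250,150:350],None,fx=2.5,fy=2.5)
cv2.imwrite('pics/b2.png',A[:,:,::-1])
```

```text
{'time_s': 19.3, 'eef_pos': [0.4472, 0.312, 0.1461], 'ee_rot': [1.9403, 2.47, 0.017], 'force': [-0.0795, 0.1837, -1.088], 'grip_width': 0.0627, 'joint_pos': [-1.0707, 0.4113, 0.4812, 1.9334, -0.2533, 0.8446, -0.217]}
delta [-8.62, 11.87, 0.66] turn [0.5, -0.4, -0.3] cur yaw 13.7 len 14.7
```

View pics/b2.png

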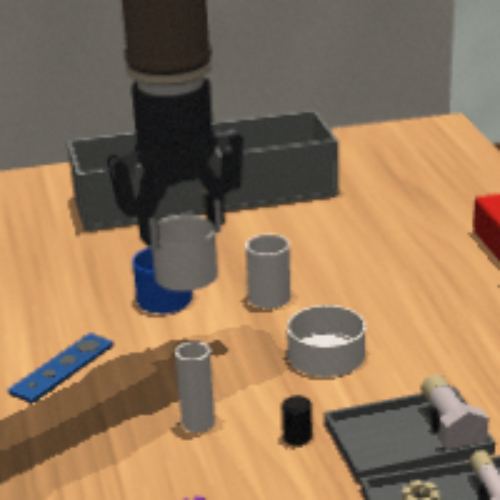

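```bash
cat > held.py <<'E'
from m import *
def heldfit(zb,R,guess,n='side'):
    c=cap(n); g=np.array(guess)
    hsv=cv2.cvtColor(c['img'],cv2.COLOR_RGB2HSV)
    m=((hsv[...,1]<60)&(hsv[...,2]>60)).astype(np.uint8)
    # predicted bottom circle px bounds
    a=np.linspace(0,2*np.pi,60); uv=proj(c,np.c_[g[0]+R*np.cos(a),g[1]+R*np.sin(a),np.full(60,zb)])
    x0,x1=int(uv[:,0].min())+2,int(uv[:,0].max())-1; ymid=int(uv[:,1].mean())
    pts=[]
    for x in range(x0,x1):
        y=ymid
        if not m[y,x]: continue
        while m[y+1,x]: y+=1
        if y<ymid+40: pts.append((x,y+.5))
    P=onplane(c,pts,zb)[:,:2]
    r=least_squares(lambda q:np.hypot(*(P-q).T)-R,g,loss='soft_l1',f_scale=.002)
    res=np.hypot(*(P-r.x).T)-R
    print('held',n,r.x.round(4),'res',np.abs(res).mean().round(4),len(P)); return r.x
E
python3 - <<'E'
from held import *
heldfit(.0917,.033,(.4472,.312))
E
```

```text
held side [0.4463 0.3131] res 0.0009 23
```

Run:
```python
from go import *
go(.584,.2558,.13,14)
```

```text
delta [-8.64, 12.12, 1.35] turn [0.3, -0.2, -0.3] cur yaw 13.7 len 14.9
```

Emit:
play_rows([
  {"delta_pos": [-8.6, 12.1, 0], "turn": [0.3, -0.2, 0], "hand": -0.3},
  {"delta_pos": [-8.6, 12.1, 0], "turn": [0.3, -0.2, 0], "hand": -0.3},
  {"delta_pos": [-8.6, 12.1, 0], "turn": [0.3, -0.2, 0], "hand": -0.3},
  {"delta_pos": [-8.6, 12.1, 0], "turn": [0.3, -0.2, 0], "hand": -0.3},
  {"delta_pos": [-8.6, 12.1, 2], "turn": [0.3, -0.2, 0], "hand": -0.3},
  {"delta_pos": [-8.6, 12.1, 3.5], "turn": [0.3, -0.2, 0], "hand": -0.3},
  {"delta_pos": [-8.6, 12.1, 3.5], "turn": [0.3, -0.2, 0], "hand": -0.3},
])

```text
time_s: 20.15
eef_pos: [0.5813, 0.2558, 0.1048]
ee_rot: [-1.938, -2.469, 0.01]
force: [0.1, 0.6, -1.5]
grip_width: 0.0631
```

Run:
```python
from go import *
s=st(); go(.584,.2558,.059,14)
from held import *
z=s['eef_pos'][2]; heldfit(z-.0544,.033,s['eef_pos'][:2])
c=cap('side');cv2.imwrite('pics/b3.png',cv2.resize(c['img'][80:220,200:350],None,fx=4,fy=4)[:,:,::-1])
```

```text
{'time_s': 20.15, 'eef_pos': [0.5813, 0.2558, 0.1048], 'ee_rot': [-1.9379, -2.4687, 0.0103], 'force': [0.0908, 0.6108, -1.4886], 'grip_width': 0.0631, 'joint_pos': [-0.8066, 0.613, 0.4563, 1.7224, -0.3317, 0.891, 0.03]}
delta [-0.06, 0.3, 4.58] turn [-0.4, 0.1, -0.3] cur yaw 13.7 len 4.6
held side [0.5401 0.1248] res 0.0056 22
```

View pics/b3.png

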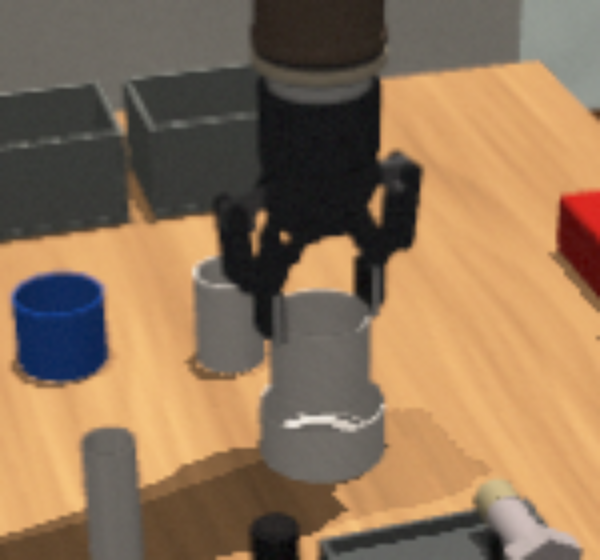

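Emit:
play_rows([
  {"delta_pos": [0, 0.25, 1.5], "turn": [-0.4, 0.1, 0], "hand": -0.3},
  {"delta_pos": [0, 0.25, 3], "turn": [-0.4, 0.1, 0], "hand": -0.3},
  {"delta_pos": [0, 0.25, 4], "turn": [-0.4, 0.1, 0], "hand": -0.3},
  {"delta_pos": [0, 0.25, 4.4], "turn": [-0.4, 0.1, 0], "hand": -0.3},
  {"delta_pos": [0, 0.25, 4.6], "turn": [-0.4, 0.1, 0], "hand": -0.3},
  {"delta_pos": [0, 0.25, 4.7], "turn": [-0.4, 0.1, 0], "hand": -0.3},
])

```text
time_s: 20.85
eef_pos: [0.5855, 0.2569, 0.0608]
ee_rot: [1.939, 2.47, 0.007]
force: [-0.1, -0.6, -0.7]
grip_width: 0.063
```

Emit:
play_rows([
  {"delta_pos": [-0.05, -0.1, 0.2], "turn": [0, 0, 0], "hand": -0.3},
  {"delta_pos": [-0.05, -0.1, 0.3], "turn": [0, 0, 0], "hand": -0.3},
  {"delta_pos": [-0.05, -0.1, 0.4], "turn": [0, 0, 0], "hand": -0.3},
])

```text
time_s: 21.15
eef_pos: [0.5849, 0.2562, 0.0585]
ee_rot: [1.939, 2.47, 0.008]
force: [-7.4, -2.5, 18.6]
grip_width: 0.0628
```

Emit:
play_rows([
  {"delta_pos": [0, 0, -0.1], "turn": [0, 0, 0], "hand": -0.5},
  {"delta_pos": [0, 0, -0.2], "turn": [0, 0, 0], "hand": -0.8},
  {"delta_pos": [0, 0, -0.2], "turn": [0, 0, 0], "hand": -0.9},
  {"delta_pos": [0, 0, -0.2], "turn": [0, 0, 0], "hand": -0.9},
  {"delta_pos": [0, 0, -3], "turn": [0, 0, 0], "hand": -0.9},
  {"delta_pos": [0, 0, -7], "turn": [0, 0, 0], "hand": -0.9},
  {"delta_pos": [0, 0, -10], "turn": [0, 0, 0], "hand": -0.9},
  {"delta_pos": [0, 0, -10], "turn": [0, 0, 0], "hand": -0.9},
])

```text
time_s: 21.95
eef_pos: [0.587, 0.2565, 0.1631]
ee_rot: [1.938, 2.467, 0.019]
force: [1.3, -0.5, 0.8]
grip_width: 0.0813
```

Run:
```python
from go import *
s=st(); go(.554,.3923,.16)
c=cap('side');cv2.imwrite('pics/b4.png',cv2.resize(c['img'][80:220,200:350],None,fx=4,fy=4)[:,:,::-1])
```

```text
{'time_s': 21.95, 'eef_pos': [0.587, 0.2565, 0.1631], 'ee_rot': [1.9377, 2.4668, 0.0185], 'force': [1.2556, -0.5209, 0.7637], 'grip_width': 0.0813, 'joint_pos': [-0.8272, 0.5439, 0.4885, 1.6825, -0.2994, 0.9769, 0.0067]}
delta [13.97, 0.01, 0.36] turn [0.7, -0.1, -21.6] cur yaw 13.7 len 14.0
```

View pics/b4.png

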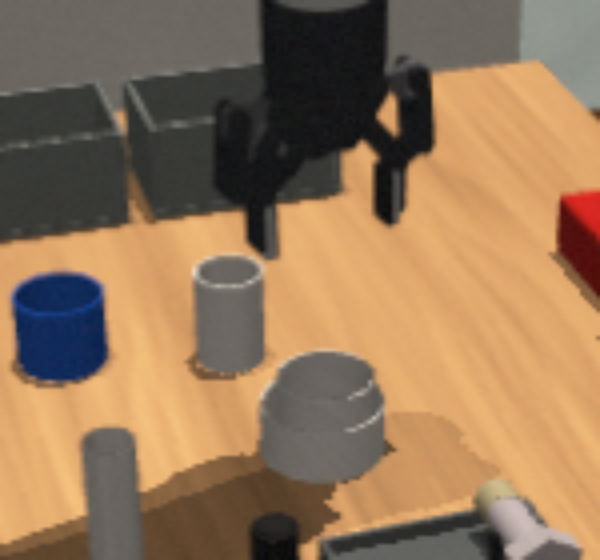

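Run:
```python
from go import *
go(.5545,.3923,.115,14)
```

```text
delta [13.93, 0.15, 4.61] turn [0.5, -0.2, -0.3] cur yaw 13.7 len 14.7
```

Emit:
play_rows([
  {"delta_pos": [13.9, 0.15, 0], "turn": [0.5, -0.2, 0], "hand": -0.75},
  {"delta_pos": [13.9, 0.15, 0], "turn": [0.5, -0.2, 0], "hand": -0.75},
  {"delta_pos": [13.9, 0.15, 0], "turn": [0.5, -0.2, 0], "hand": -0.75},
  {"delta_pos": [13.9, 0.15, 0], "turn": [0.5, -0.2, 0], "hand": -0.75},
  {"delta_pos": [13.9, 0.15, 3], "turn": [0.5, -0.2, 0], "hand": -0.75},
  {"delta_pos": [13.9, 0.15, 5], "turn": [0.5, -0.2, 0], "hand": -0.75},
  {"delta_pos": [13.9, 0.15, 5], "turn": [0.5, -0.2, 0], "hand": -0.75},
])

```text
time_s: 22.7
eef_pos: [0.5523, 0.3902, 0.1067]
ee_rot: [-1.94, -2.47, 0.011]
force: [-0.4, -1.1, -0.1]
grip_width: 0.0745
```

Run:
```python
from meas import *
from go import *
go(.5545,.3923,.067,14)
t=cap('top'); s=cap('side')
ms=mask_sat(s,(0,0,70),(179,60,255))
b,sb,ce=blob(ms,(258,158)); print(sb,cupfit(s,b,.07,.025))
b,sb,ce=blob(ms,(281,185)); print('nest',sb,cupfit(s,b,.058,.033))
mt=mask_sat(t,(0,0,0),(179,60,255)); b,sb,ce=blob(mt,(187,211)); print('nest top',sb,cupfit(t,b,.058,.033))
cv2.imwrite('pics/c1.png',cv2.resize(s['img'][80:220,200:350],None,fx=4,fy=4)[:,:,::-1])
```

```text
delta [0.17, 0.29, 3.97] turn [-0.4, 0.2, -0.3] cur yaw 13.7 len 4.0
[249 144  17  29 445] (array([0.55709961, 0.39130001]), np.float64(0.0014325745124941667))
nest [265 168  31  33 860] (array([0.58564369, 0.25491381]), np.float64(0.001197881252756834))
nest top [172 195  32  31 757] (array([0.58486521, 0.26081349]), np.float64(0.0022109208788111427))
```

View pics/c1.png

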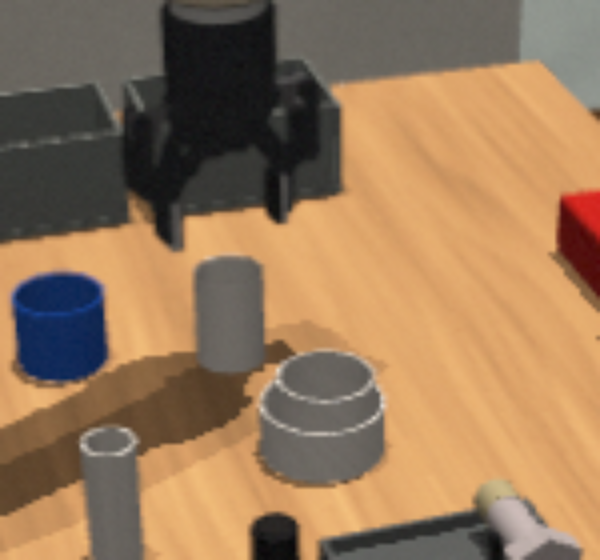

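Emit:
play_rows([
  {"delta_pos": [0.1, 0.3, 2], "turn": [-0.4, 0.2, 0], "hand": -0.75},
  {"delta_pos": [0.1, 0.3, 3.5], "turn": [-0.4, 0.2, 0], "hand": -0.75},
  {"delta_pos": [0.1, 0.3, 4.1], "turn": [-0.4, 0.2, 0], "hand": -0.75},
  {"delta_pos": [0.1, 0.3, 4.1], "turn": [-0.4, 0.2, 0], "hand": -0.5},
  {"delta_pos": [0.1, 0.3, 4.1], "turn": [-0.4, 0.2, 0], "hand": -0.2},
  {"delta_pos": [0.1, 0.3, 4.1], "turn": [-0.4, 0.2, 0], "hand": 0.1},
  {"delta_pos": [0.1, 0.3, 4.1], "turn": [-0.4, 0.2, 0], "hand": 0.1},
  {"delta_pos": [0.1, 0.3, 4.1], "turn": [-0.4, 0.2, 0], "hand": 0.1},
])

```text
time_s: 23.6
eef_pos: [0.5576, 0.3932, 0.0705]
ee_rot: [1.939, 2.469, 0.011]
force: [-1.5, -0.6, 6.4]
grip_width: 0.0473
```

Emit:
play_rows([
  {"delta_pos": [0, 0, -2], "turn": [0, 0, 0], "hand": 0.1},
  {"delta_pos": [0, 0, -5], "turn": [0, 0, 0], "hand": 0.1},
  {"delta_pos": [0, 0, -8], "turn": [0, 0, 0], "hand": 0.1},
  {"delta_pos": [0, 0, -10], "turn": [0, 0, 0], "hand": 0.1},
  {"delta_pos": [0, 0, -10], "turn": [0, 0, 0], "hand": 0.1},
])

```text
time_s: 24.1
eef_pos: [0.5585, 0.3935, 0.1739]
ee_rot: [1.939, 2.467, 0.02]
force: [0.1, 0.8, -0.9]
grip_width: 0.0468
```

Run:
```python
from go import *
s=st(); go(.585,.2555,.17,14)
c=cap('side');cv2.imwrite('pics/c2.png',cv2.resize(c['img'][20:220,200:350],None,fx=3,fy=3)[:,:,::-1])
```

```text
{'time_s': 24.1, 'eef_pos': [0.5585, 0.3935, 0.1739], 'ee_rot': [1.9387, 2.4675, 0.0199], 'force': [0.1406, 0.8082, -0.9289], 'grip_width': 0.0468, 'joint_pos': [-0.9982, 0.6008, 0.4788, 1.5566, -0.3064, 1.0458, -0.2011]}
delta [-14.04, -0.69, 0.31] turn [0.7, -0.3, -0.3] cur yaw 13.7 len 14.1
```

View pics/c2.png

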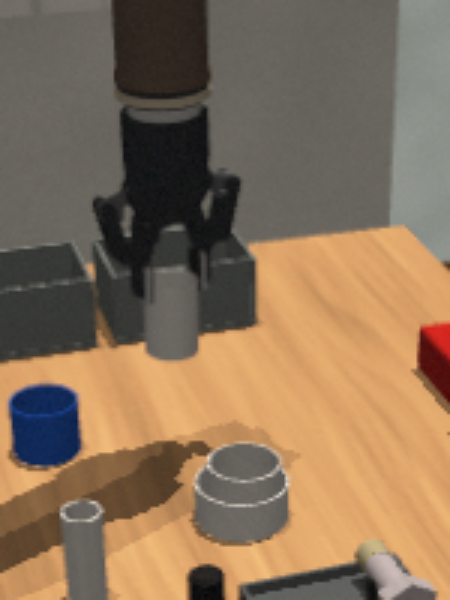

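Run:
```python
from held import *
s=status.observe(); p=s['eef_pos']; heldfit(p[2]-.0705,.025,p[:2]); print(p[:2])
```

```text
held side [0.5612 0.4025] res 0.0016 15
[0.55754229 0.39309543]
```

Run:
```python
from held import *
p=status.observe()['eef_pos']; c=cap('side'); zb=p[2]-.0705
a=np.linspace(0,2*np.pi,90)
for off in((0,0,0),(0,0,.0045),(0.003,.009,0)):
    uv=proj(c,np.c_[p[0]+off[0]+.025*np.cos(a),p[1]+off[1]+.025*np.sin(a),np.full(90,zb+off[2])]); print(off,uv.min(0),uv.max(0))
im=c['img'].copy(); uv=proj(c,np.c_[p[0]+.025*np.cos(a),p[1]+.025*np.sin(a),np.full(90,zb)])
big=cv2.resize(im[80:160,220:300],None,fx=7,fy=7,interpolation=cv2.INTER_NEAREST)
uv2=proj(c,np.c_[p[0]+.025*np.cos(a),p[1]+.025*np.sin(a),np.full(90,zb+.07)])
for U in(uv,uv2):
    for q in U: cv2.circle(big,tuple(int(v) for v in ((q-[220,80])*7+3.5)),1,(255,0,0),-1)
cv2.imwrite('pics/c3.png',big[:,:,::-1])
```

```text
(0, 0, 0) [247.45845292 134.39129968] [265.41689938 142.6090785 ]
(0, 0, 0.0045) [247.39030175 132.95762966] [265.38039053 141.1456741 ]
(0.003, 0.009, 0) [247.75632891 132.8868069 ] [265.61362593 141.01126847]
```

View pics/c3.png

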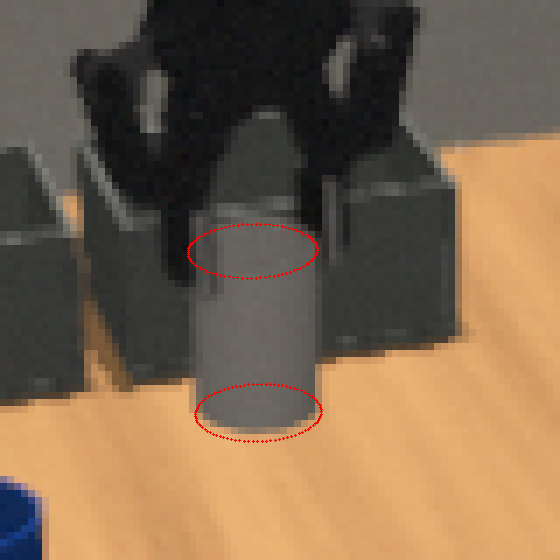

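Run:
```python
from go import *
go(.5855,.2568,.145,14)
```

```text
delta [-13.89, -0.39, 2.4] turn [0.3, -0.1, -0.3] cur yaw 13.7 len 14.1
```

Emit:
play_rows([
  {"delta_pos": [-13.9, -0.4, 0], "turn": [0.3, -0.1, 0], "hand": 0.1},
  {"delta_pos": [-13.9, -0.4, 0], "turn": [0.3, -0.1, 0], "hand": 0.1},
  {"delta_pos": [-13.9, -0.4, 0], "turn": [0.3, -0.1, 0], "hand": 0.1},
  {"delta_pos": [-13.9, -0.4, 0], "turn": [0.3, -0.1, 0], "hand": 0.1},
  {"delta_pos": [-13.9, -0.4, 2], "turn": [0.3, -0.1, 0], "hand": 0.1},
  {"delta_pos": [-13.9, -0.4, 2.8], "turn": [0.3, -0.1, 0], "hand": 0.1},
  {"delta_pos": [-13.9, -0.4, 2.8], "turn": [0.3, -0.1, 0], "hand": 0.1},
  {"delta_pos": [-13.9, -0.4, 2.8], "turn": [0.3, -0.1, 0], "hand": 0.1},
])

```text
time_s: 25.05
eef_pos: [0.5851, 0.257, 0.1405]
ee_rot: [-1.939, -2.471, 0.001]
force: [0.4, -0.5, 0.2]
grip_width: 0.0473
```

Run:
```python
from go import *
s=st(); go(.5855,.2568,.0785,14)
p=s['eef_pos']
c=cap('side')
big=cv2.resize(c['img'][110:210,240:340],None,fx=6,fy=6,interpolation=cv2.INTER_NEAREST)
a=np.linspace(0,2*np.pi,90)
for (x,y,z,R,col) in ((p[0],p[1],p[2]-.0705,.025,(255,0,0)),(.5856,.2549,.058,.0305,(0,255,0))):
    for q in proj(c,np.c_[x+R*np.cos(a),y+R*np.sin(a),np.full(90,z)]): cv2.circle(big,tuple(int(v) for v in ((q-[240,110])*6+3)),1,col,-1)
cv2.imwrite('pics/c4.png',big[:,:,::-1])
```

```text
{'time_s': 25.05, 'eef_pos': [0.5851, 0.257, 0.1405], 'ee_rot': [-1.9395, -2.471, 0.0008], 'force': [0.4186, -0.4724, 0.1586], 'grip_width': 0.0473, 'joint_pos': [-0.8208, 0.574, 0.4786, 1.6931, -0.3122, 0.9516, 0.0153]}
delta [-0.03, 0.03, 6.2] turn [-0.0, 0.0, -0.3] cur yaw 13.7 len 6.2
```

View pics/c4.png

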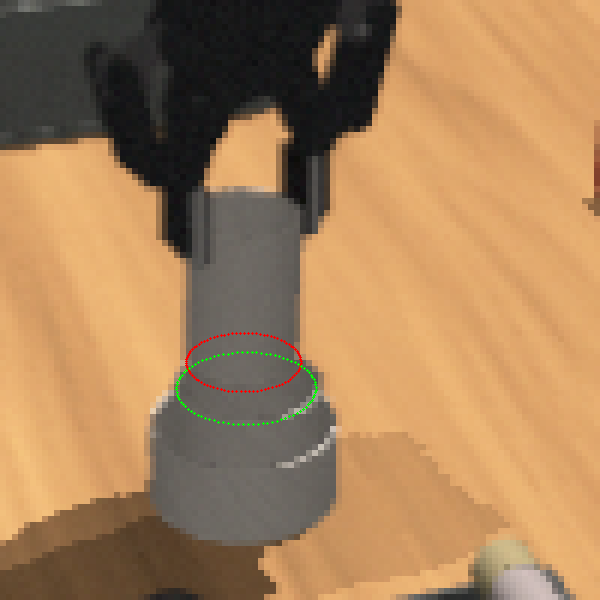

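Emit:
play_rows([
  {"delta_pos": [0, 0, 1], "turn": [0, 0, 0], "hand": 0.1},
  {"delta_pos": [0, 0, 1.7], "turn": [0, 0, 0], "hand": 0.1},
  {"delta_pos": [0, 0, 2.4], "turn": [0, 0, 0], "hand": 0.1},
  {"delta_pos": [0, 0, 3], "turn": [0, 0, 0], "hand": 0.1},
])

```text
time_s: 25.5
eef_pos: [0.5852, 0.257, 0.1102]
ee_rot: [-1.94, -2.471, 0.0]
force: [-0.4, -0.5, -0.6]
grip_width: 0.0474
```

Emit:
play_rows([
  {"delta_pos": [0, 0, 1], "turn": [0, 0, 0], "hand": 0.1},
  {"delta_pos": [0, 0, 2], "turn": [0, 0, 0], "hand": 0.1},
  {"delta_pos": [0, 0, 2.6], "turn": [0, 0, 0], "hand": 0.1},
  {"delta_pos": [0, 0, 2.9], "turn": [0, 0, 0], "hand": 0.1},
  {"delta_pos": [0, 0, 2.9], "turn": [0, 0, 0], "hand": 0.1},
])

```text
time_s: 26.0
eef_pos: [0.585, 0.2569, 0.0806]
ee_rot: [-1.939, -2.471, 0.001]
force: [0.7, 1.4, -1.8]
grip_width: 0.0471
```

Emit:
play_rows([
  {"delta_pos": [0, 0, 0.15], "turn": [0, 0, 0], "hand": 0.1},
  {"delta_pos": [0, 0, 0.3], "turn": [0, 0, 0], "hand": 0.1},
  {"delta_pos": [0, 0, 0.3], "turn": [0, 0, 0], "hand": 0.1},
])

```text
time_s: 26.3
eef_pos: [0.5854, 0.257, 0.0786]
ee_rot: [-1.94, -2.471, -0.0]
force: [-2.4, -1.0, 4.7]
grip_width: 0.0473
```

Emit:
play_rows([
  {"delta_pos": [0, 0, 0], "turn": [0, 0, 0], "hand": -0.3},
  {"delta_pos": [0, 0, -0.1], "turn": [0, 0, 0], "hand": -0.5},
  {"delta_pos": [0, 0, -0.1], "turn": [0, 0, 0], "hand": -0.6},
  {"delta_pos": [0, 0, -0.1], "turn": [0, 0, 0], "hand": -0.6},
  {"delta_pos": [0, 0, -3], "turn": [0, 0, 0], "hand": -0.6},
  {"delta_pos": [0, 0, -7], "turn": [0, 0, 0], "hand": -0.6},
  {"delta_pos": [0, 0, -11], "turn": [0, 0, 0], "hand": -0.6},
  {"delta_pos": [0, 0, -11], "turn": [0, 0, 0], "hand": -0.6},
])

```text
time_s: 27.1
eef_pos: [0.5884, 0.2576, 0.1945]
ee_rot: [1.938, 2.468, 0.014]
force: [0.3, 0.3, -0.1]
grip_width: 0.0683
```

Run:
```python
from go import *
s=st(); go(.4265,.1757,.19,14)
c=cap('side');cv2.imwrite('pics/c5.png',cv2.resize(c['img'][50:250,200:350],None,fx=3,fy=3)[:,:,::-1])
```

```text
{'time_s': 27.1, 'eef_pos': [0.5884, 0.2576, 0.1945], 'ee_rot': [1.9383, 2.468, 0.0135], 'force': [0.3484, 0.3306, -0.1334], 'grip_width': 0.0683, 'joint_pos': [-0.8389, 0.5167, 0.506, 1.6458, -0.2823, 1.0428, -0.0079]}
delta [-4.12, -17.68, 0.28] turn [0.5, -0.1, -0.3] cur yaw 13.7 len 18.2
```

View pics/c5.png

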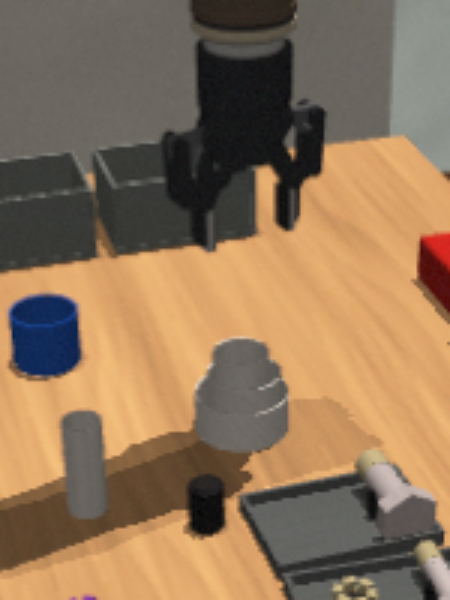

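Emit:
play_rows([
  {"delta_pos": [-4.1, -17.7, 0], "turn": [0.5, -0.1, 0], "hand": -0.35},
  {"delta_pos": [-4.1, -17.7, 0], "turn": [0.5, -0.1, 0], "hand": -0.35},
  {"delta_pos": [-4.1, -17.7, 0], "turn": [0.5, -0.1, 0], "hand": -0.35},
  {"delta_pos": [-4.1, -17.7, 0], "turn": [0.5, -0.1, 0], "hand": -0.35},
  {"delta_pos": [-4.1, -17.7, 2], "turn": [0.5, -0.1, 0], "hand": -0.35},
  {"delta_pos": [-4.1, -17.7, 5], "turn": [0.5, -0.1, 0], "hand": -0.35},
  {"delta_pos": [-4.1, -17.7, 6.5], "turn": [0.5, -0.1, 0], "hand": -0.35},
  {"delta_pos": [-4.1, -17.7, 6.5], "turn": [0.5, -0.1, 0], "hand": -0.35},
])

```text
time_s: 27.95
eef_pos: [0.4231, 0.1749, 0.1232]
ee_rot: [-1.938, -2.468, 0.012]
force: [0.1, -0.0, 0.6]
grip_width: 0.0577
```

Run:
```python
from meas import *
from go import *
s=cap('side');t=cap('top')
ms=mask_sat(s,(0,0,70),(179,60,255))
b,sb,ce=blob(ms,(228,205)); print('d',sb,cupfit(s,b,.086,.017))
b,sb,ce=blob(ms,(281,185)); print('nest c',sb,cupfit(s,b,.078,.025))
mt=mask_sat(t,(0,0,0),(179,60,255)); b,sb,ce=blob(mt,(215,266)); print('d top',sb,cupfit(t,b,.086,.017))
st();go(.427,.1757,.085,14)
cv2.imwrite('pics/d1.png',cv2.resize(s['img'][110:260,180:330],None,fx=4,fy=4)[:,:,::-1])
cv2.imwrite('pics/d1t.png',cv2.resize(t['img'][180:300,150:270],None,fx=4,fy=4)[:,:,::-1])
```

```text
d [221 187  15  36 429] (array([0.42705361, 0.17500261]), np.float64(0.001363752368804879))
nest c [265 162  31  39 945] (array([0.58371902, 0.25598607]), np.float64(0.0012986168838052066))
d top [204 237  19  40 179] (array([0.4767516 , 0.18094008]), np.float64(0.004801106274474477))
{'time_s': 28.05, 'eef_pos': [0.4248, 0.1754, 0.1253], 'ee_rot': [-1.9388, -2.4689, 0.0066], 'force': [0.7968, 0.4637, 1.2537], 'grip_width': 0.058, 'joint_pos': [-0.9241, 0.3189, 0.516, 2.1378, -0.2312, 0.7425, -0.0182]}
delta [-0.02, 0.24, 4.03] turn [-0.3, 0.0, -0.3] cur yaw 13.7 len 4.0
```

View pics/d1.png

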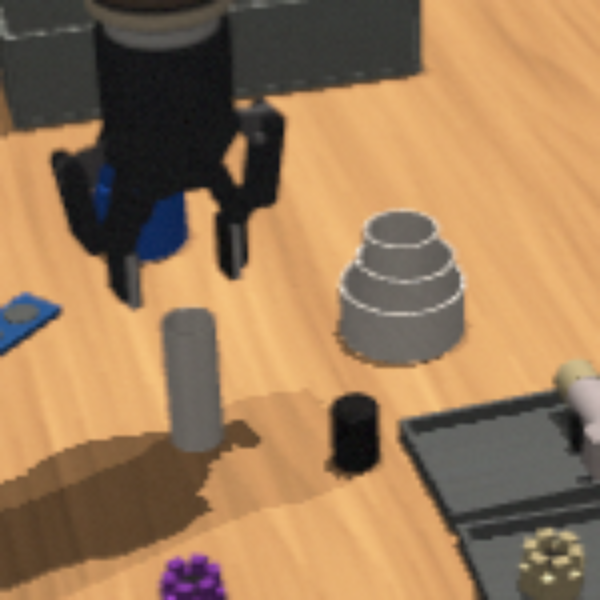

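View pics/d1t.png

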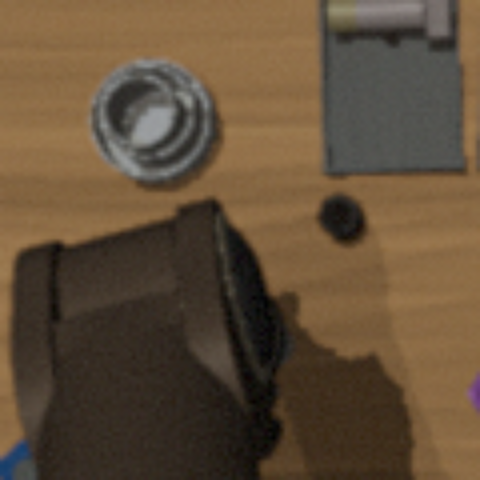

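Nest of a, b, c looks good at side (400,230 in crop); cup d is under the open fingers, (.427,.175).

Emit:
play_rows([
  {"delta_pos": [0, 0.2, 2], "turn": [-0.3, 0, 0], "hand": -0.35},
  {"delta_pos": [0, 0.2, 3.5], "turn": [-0.3, 0, 0], "hand": -0.35},
  {"delta_pos": [0, 0.2, 4.1], "turn": [-0.3, 0, 0], "hand": -0.35},
  {"delta_pos": [0, 0.2, 4.1], "turn": [-0.3, 0, 0], "hand": -0.1},
  {"delta_pos": [0, 0.2, 4.1], "turn": [-0.3, 0, 0], "hand": 0.2},
  {"delta_pos": [0, 0.2, 4.1], "turn": [-0.3, 0, 0], "hand": 0.5},
  {"delta_pos": [0, 0.2, 4.1], "turn": [-0.3, 0, 0], "hand": 0.5},
  {"delta_pos": [0, 0.2, 4.1], "turn": [-0.3, 0, 0], "hand": 0.5},
  {"delta_pos": [0, 0.2, 4.1], "turn": [-0.3, 0, 0], "hand": 0.5},
])

```text
time_s: 28.95
eef_pos: [0.4271, 0.1761, 0.0853]
ee_rot: [1.94, 2.47, 0.002]
force: [-2.0, -1.3, 6.5]
grip_width: 0.0319
```

Emit:
play_rows([
  {"delta_pos": [0, 0, -2], "turn": [0, 0, 0], "hand": 0.5},
  {"delta_pos": [0, 0, -5], "turn": [0, 0, 0], "hand": 0.5},
  {"delta_pos": [0, 0, -8], "turn": [0, 0, 0], "hand": 0.5},
  {"delta_pos": [0, 0, -11.5], "turn": [0, 0, 0], "hand": 0.5},
  {"delta_pos": [0, 0, -11.5], "turn": [0, 0, 0], "hand": 0.5},
])

```text
time_s: 29.45
eef_pos: [0.4293, 0.1769, 0.2047]
ee_rot: [1.939, 2.468, 0.014]
force: [-0.1, 0.1, -1.7]
grip_width: 0.032
```

Run:
```python
from go import *
s=st(); p=s['eef_pos']; go(.5845,.2565,.19,14)
c=cap('side');cv2.imwrite('pics/d2.png',cv2.resize(c['img'][50:250,180:330],None,fx=3,fy=3)[:,:,::-1])
```

```text
{'time_s': 29.45, 'eef_pos': [0.4293, 0.1769, 0.2047], 'ee_rot': [1.9392, 2.4679, 0.0144], 'force': [-0.1042, 0.1308, -1.7312], 'grip_width': 0.032, 'joint_pos': [-0.9918, 0.1886, 0.5714, 2.0602, -0.1302, 0.9168, -0.1112]}
delta [4.06, 16.95, 1.64] turn [0.5, -0.2, -0.3] cur yaw 13.7 len 17.5
```

View pics/d2.png

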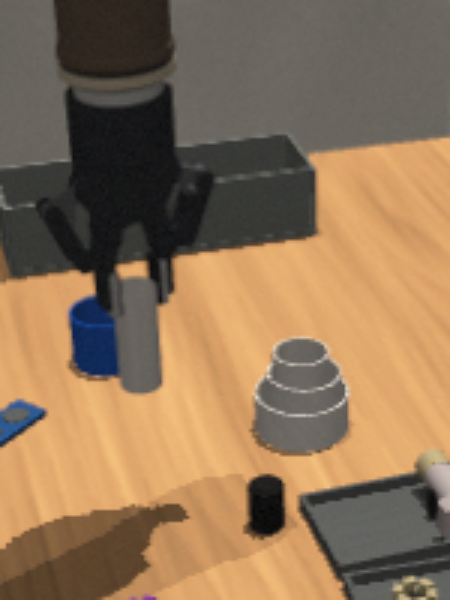

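Emit:
play_rows([
  {"delta_pos": [4.05, 16.9, 0], "turn": [0.5, -0.2, 0], "hand": 0.5},
  {"delta_pos": [4.05, 16.9, 0], "turn": [0.5, -0.2, 0], "hand": 0.5},
  {"delta_pos": [4.05, 16.9, 0], "turn": [0.5, -0.2, 0], "hand": 0.5},
  {"delta_pos": [4.05, 16.9, 0], "turn": [0.5, -0.2, 0], "hand": 0.5},
  {"delta_pos": [4.05, 16.9, 0], "turn": [0.5, -0.2, 0], "hand": 0.5},
  {"delta_pos": [4.05, 16.9, 1.5], "turn": [0.5, -0.2, 0], "hand": 0.5},
  {"delta_pos": [4.05, 16.9, 2.5], "turn": [0.5, -0.2, 0], "hand": 0.5},
  {"delta_pos": [4.05, 16.9, 2.5], "turn": [0.5, -0.2, 0], "hand": 0.5},
  {"delta_pos": [4.05, 16.9, 2.5], "turn": [0.5, -0.2, 0], "hand": 0.5},
])

```text
time_s: 30.4
eef_pos: [0.5821, 0.2559, 0.1786]
ee_rot: [-1.94, -2.469, 0.005]
force: [1.4, 0.2, -0.2]
grip_width: 0.0317
```

Run:
```python
from go import *
s=st(); go(.5845,.257,.0973,14)
p=s['eef_pos']
c=cap('side')
big=cv2.resize(c['img'][100:200,240:340],None,fx=6,fy=6,interpolation=cv2.INTER_NEAREST)
a=np.linspace(0,2*np.pi,90)
for (x,y,z,R,col) in ((p[0],p[1],p[2]-.0853,.017,(255,0,0)),(.5837,.256,.078,.0225,(0,255,0))):
    for q in proj(c,np.c_[x+R*np.cos(a),y+R*np.sin(a),np.full(90,z)]): cv2.circle(big,tuple(int(v) for v in ((q-[240,100])*6+3)),1,col,-1)
cv2.imwrite('pics/d3.png',big[:,:,::-1])
```

```text
{'time_s': 30.4, 'eef_pos': [0.5821, 0.2559, 0.1786], 'ee_rot': [-1.9396, -2.4694, 0.0047], 'force': [1.411, 0.1579, -0.1963], 'grip_width': 0.0317, 'joint_pos': [-0.8577, 0.5344, 0.5297, 1.6687, -0.3055, 1.0253, 0.0113]}
delta [0.05, 0.29, 8.13] turn [-0.2, 0.0, -0.3] cur yaw 13.7 len 8.1
```

View pics/d3.png

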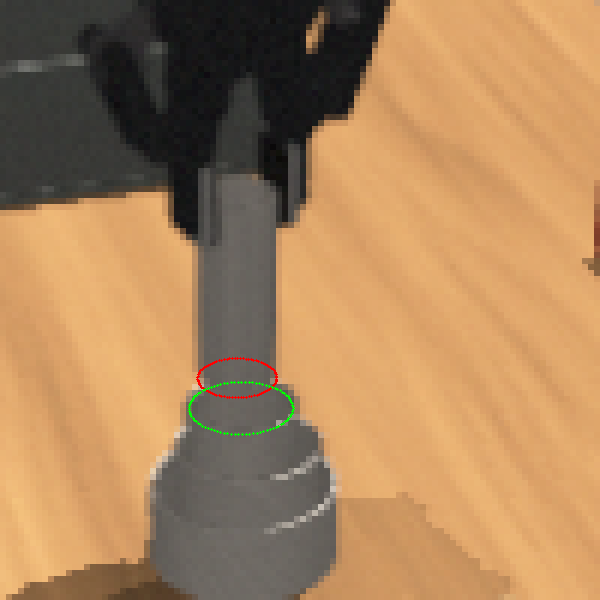

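Good alignment once the small correction is applied. Lower in stages.

Emit:
play_rows([
  {"delta_pos": [0.05, 0.25, 0.3], "turn": [-0.2, 0, 0], "hand": 0.5},
  {"delta_pos": [0.05, 0.25, 0.6], "turn": [-0.2, 0, 0], "hand": 0.5},
  {"delta_pos": [0.05, 0.25, 1.4], "turn": [-0.2, 0, 0], "hand": 0.5},
  {"delta_pos": [0.05, 0.25, 2.2], "turn": [-0.2, 0, 0], "hand": 0.5},
  {"delta_pos": [0.05, 0.25, 3.2], "turn": [-0.2, 0, 0], "hand": 0.5},
])

```text
time_s: 30.95
eef_pos: [0.5847, 0.2572, 0.1464]
ee_rot: [1.94, 2.47, 0.001]
force: [-0.3, -1.0, -0.9]
grip_width: 0.0319
```

Emit:
play_rows([
  {"delta_pos": [0, 0, 1], "turn": [0, 0, 0], "hand": 0.5},
  {"delta_pos": [0, 0, 2.2], "turn": [0, 0, 0], "hand": 0.5},
  {"delta_pos": [0, 0, 3.4], "turn": [0, 0, 0], "hand": 0.5},
  {"delta_pos": [0, 0, 4.3], "turn": [0, 0, 0], "hand": 0.5},
  {"delta_pos": [0, 0, 4.7], "turn": [0, 0, 0], "hand": 0.5},
  {"delta_pos": [0, 0, 4.7], "turn": [0, 0, 0], "hand": 0.5},
])

```text
time_s: 31.55
eef_pos: [0.5845, 0.257, 0.0986]
ee_rot: [1.94, 2.47, -0.0]
force: [-0.7, -0.6, -0.9]
grip_width: 0.0317
```

Emit:
play_rows([
  {"delta_pos": [0, 0, 0.15], "turn": [0, 0, 0], "hand": 0.5},
  {"delta_pos": [0, 0, 0.25], "turn": [0, 0, 0], "hand": 0.5},
  {"delta_pos": [0, 0, 0.25], "turn": [0, 0, 0], "hand": 0.5},
])

```text
time_s: 31.85
eef_pos: [0.5851, 0.2571, 0.0975]
ee_rot: [1.94, 2.47, 0.002]
force: [-1.9, -1.3, 5.3]
grip_width: 0.0319
```

Emit:
play_rows([
  {"delta_pos": [0, 0, 0], "turn": [0, 0, 0], "hand": 0.2},
  {"delta_pos": [0, 0, -0.1], "turn": [0, 0, 0], "hand": -0.1},
  {"delta_pos": [0, 0, -0.1], "turn": [0, 0, 0], "hand": -0.3},
  {"delta_pos": [0, 0, -0.1], "turn": [0, 0, 0], "hand": -0.3},
  {"delta_pos": [0, 0, -3], "turn": [0, 0, 0], "hand": -0.3},
  {"delta_pos": [0, 0, -7], "turn": [0, 0, 0], "hand": -0.3},
  {"delta_pos": [0, 0, -11], "turn": [0, 0, 0], "hand": -0.3},
  {"delta_pos": [0, 0, -11], "turn": [0, 0, 0], "hand": -0.3},
])

```text
time_s: 32.65
eef_pos: [0.5878, 0.2577, 0.2133]
ee_rot: [1.938, 2.466, 0.015]
force: [0.6, 0.5, -0.6]
grip_width: 0.0554
```

Run:
```python
from go import *
st(); go(.469,-.342,.22,-10);go(.55,0,.22,0)
c=cap('side');cv2.imwrite('pics/e1.png',c['img'][:,:,::-1]);t=cap('top');cv2.imwrite('pics/e1t.png',cv2.resize(t['img'][160:320,90:450],None,fx=2.2,fy=2.2)[:,:,::-1])
```

```text
{'time_s': 32.65, 'eef_pos': [0.5878, 0.2577, 0.2133], 'ee_rot': [1.9382, 2.4663, 0.0152], 'force': [0.5974, 0.5361, -0.5894], 'grip_width': 0.0554, 'joint_pos': [-0.8678, 0.5024, 0.5468, 1.6309, -0.2889, 1.0786, -0.0024]}
delta [-55.45, -25.71, -1.06] turn [0.6, -0.2, 23.7] cur yaw 13.7 len 61.1
delta [-24.14, -9.76, -0.82] turn [0.6, -0.2, 13.7] cur yaw 13.7 len 26.0
```

View pics/e1.png

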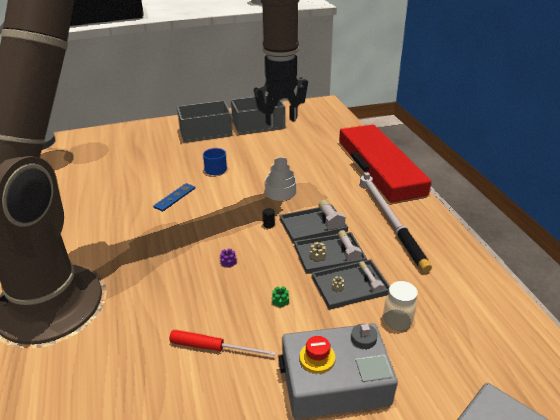

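View pics/e1t.png

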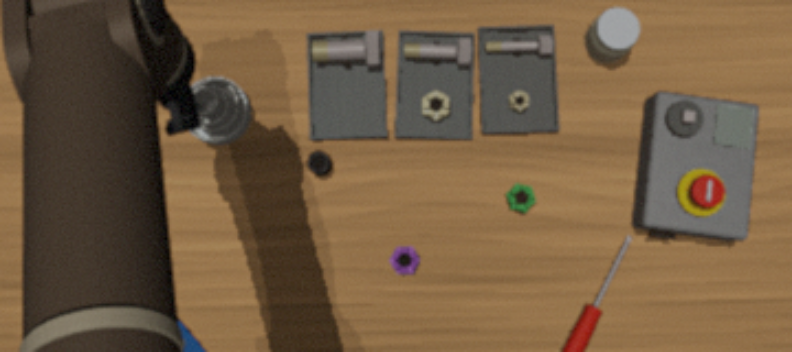

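Emit:
play_rows([
  {"delta_pos": [-24.1, -9.8, -1], "turn": [0.6, -0.2, 14], "hand": -0.4},
  {"delta_pos": [-24.1, -9.8, -1], "turn": [0.6, -0.2, 14], "hand": -0.4},
  {"delta_pos": [-24.1, -9.8, -1], "turn": [0.6, -0.2, 14], "hand": -0.4},
  {"delta_pos": [-24.1, -9.8, -1], "turn": [0.6, -0.2, 14], "hand": -0.4},
  {"delta_pos": [-24.1, -9.8, -1], "turn": [0.6, -0.2, 14], "hand": -0.4},
  {"delta_pos": [-55.4, -25.7, -1], "turn": [0.6, -0.2, 20], "hand": -0.4},
  {"delta_pos": [-55.4, -25.7, -1], "turn": [0.6, -0.2, 20], "hand": -0.4},
  {"delta_pos": [-55.4, -25.7, -1], "turn": [0.6, -0.2, 20], "hand": -0.4},
  {"delta_pos": [-55.4, -25.7, -1], "turn": [0.6, -0.2, 20], "hand": -0.4},
  {"delta_pos": [-55.4, -25.7, -1], "turn": [0.6, -0.2, 20], "hand": -0.4},
  {"delta_pos": [-55.4, -25.7, -1], "turn": [0.6, -0.2, 20], "hand": -0.4},
  {"delta_pos": [-55.4, -25.7, -1], "turn": [0.6, -0.2, 20], "hand": -0.4},
])

```text
time_s: 33.95
eef_pos: [0.468, -0.3321, 0.2154]
ee_rot: [-2.336, -2.094, 0.012]
force: [1.2, -0.5, 0.6]
grip_width: 0.0602
```

Run:
```python
from go import *
st(); go(.469,-.341,.14,-6)
```

```text
{'time_s': 33.95, 'eef_pos': [0.468, -0.3321, 0.2154], 'ee_rot': [-2.3357, -2.0935, 0.012], 'force': [1.1824, -0.4518, 0.6244], 'grip_width': 0.0602, 'joint_pos': [-0.0331, 0.4321, 0.76, 1.7946, -0.3301, 1.055, 0.739]}
delta [-0.86, 0.26, 7.54] turn [-0.5, 0.1, -0.3] cur yaw -6.3 len 7.6
```

Emit:
play_rows([
  {"delta_pos": [-0.85, 0.25, 3], "turn": [-0.5, 0, 0], "hand": -0.4},
  {"delta_pos": [-0.85, 0.25, 6], "turn": [-0.5, 0, 0], "hand": -0.4},
  {"delta_pos": [-0.85, 0.25, 7.5], "turn": [-0.5, 0, 0], "hand": -0.4},
  {"delta_pos": [-0.85, 0.25, 7.5], "turn": [-0.5, 0, 0], "hand": -0.4},
])

```text
time_s: 34.35
eef_pos: [0.4675, -0.3395, 0.1375]
ee_rot: [-2.336, -2.095, 0.006]
force: [-0.1, 0.8, 1.2]
grip_width: 0.0597
```

Run:
```python
from go import *
st(); go(.4693,-.341,.103,-6)
c=cap('side');cv2.imwrite('pics/f1.png',cv2.resize(c['img'][200:420,220:420],None,fx=2.7,fy=2.7)[:,:,::-1])
t=cap('top');cv2.imwrite('pics/f1t.png',cv2.resize(t['img'][180:300,340:460],None,fx=4,fy=4)[:,:,::-1])
```

```text
{'time_s': 34.35, 'eef_pos': [0.4675, -0.3395, 0.1375], 'ee_rot': [-2.3363, -2.0946, 0.0063], 'force': [-0.0964, 0.8154, 1.196], 'grip_width': 0.0597, 'joint_pos': [0.0361, 0.5308, 0.697, 1.8589, -0.4202, 0.909, 0.822]}
delta [-0.13, 0.22, 3.45] turn [-0.3, 0.0, -0.2] cur yaw -6.2 len 3.5
```

View pics/f1.png

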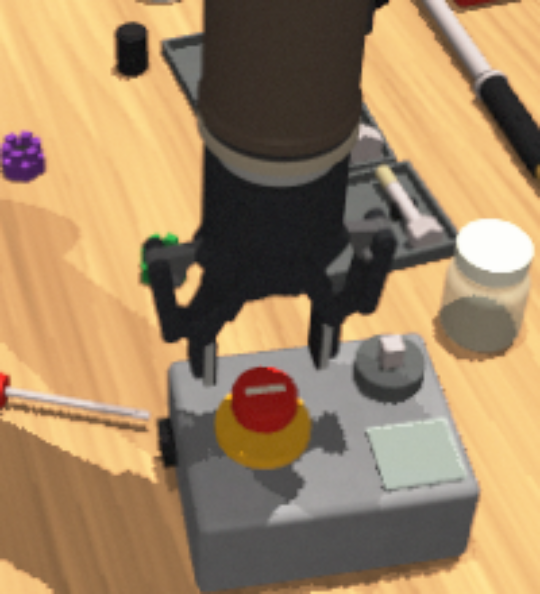

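Emit:
play_rows([
  {"delta_pos": [-0.1, 0.15, 1.5], "turn": [-0.3, 0, 0], "hand": -0.4},
  {"delta_pos": [-0.1, 0.15, 3], "turn": [-0.3, 0, 0], "hand": -0.4},
  {"delta_pos": [-0.1, 0.15, 3.4], "turn": [-0.3, 0, 0], "hand": -0.4},
  {"delta_pos": [-0.1, 0.15, 3.4], "turn": [-0.3, 0, 0], "hand": -0.4},
  {"delta_pos": [-0.1, 0.15, 3.4], "turn": [-0.3, 0, 0], "hand": -0.1},
  {"delta_pos": [-0.1, 0.15, 3.4], "turn": [-0.3, 0, 0], "hand": 0.2},
  {"delta_pos": [-0.1, 0.15, 3.4], "turn": [-0.3, 0, 0], "hand": 0.3},
  {"delta_pos": [-0.1, 0.15, 3.4], "turn": [-0.3, 0, 0], "hand": 0.3},
  {"delta_pos": [-0.1, 0.15, 3.4], "turn": [-0.3, 0, 0], "hand": 0.3},
])

```text
time_s: 35.35
eef_pos: [0.4691, -0.3419, 0.1068]
ee_rot: [2.337, 2.094, 0.001]
force: [-5.0, 2.3, 2.0]
grip_width: 0.0377
```

Run:
```python
from go import *
st()
c=cap('side');cv2.imwrite('pics/f2.png',cv2.resize(c['img'][250:420,220:420],None,fx=3,fy=3)[:,:,::-1])
```

```text
{'time_s': 35.35, 'eef_pos': [0.4691, -0.3419, 0.1068], 'ee_rot': [2.3373, 2.0944, 0.0007], 'force': [-5.046, 2.3177, 1.9529], 'grip_width': 0.0377, 'joint_pos': [0.0646, 0.5707, 0.6652, 1.8798, -0.4615, 0.8457, 0.856]}
```

View pics/f2.png

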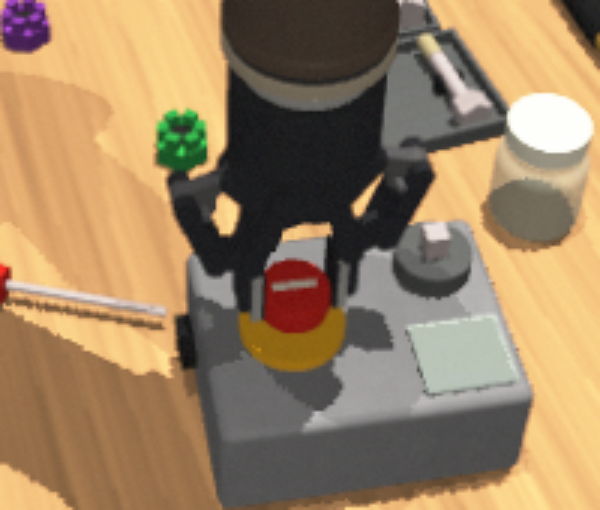

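Run:
```python
from go import *
t=cap('top');cv2.imwrite('pics/f3t.png',cv2.resize(t['img'][160:320,90:450],None,fx=2.2,fy=2.2)[:,:,::-1])
```

```text
(no output)
```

View pics/f3t.png

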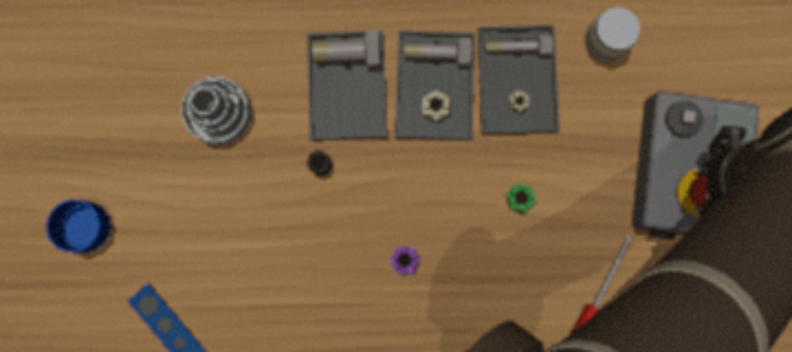

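Emit:
play_rows([
  {"delta_pos": [0, 0, 0], "turn": [0, 0, 7], "hand": 0.3},
  {"delta_pos": [0, 0, 0], "turn": [0, 0, 14], "hand": 0.3},
  {"delta_pos": [0, 0, 0], "turn": [0, 0, 21], "hand": 0.3},
  {"delta_pos": [0, 0, 0], "turn": [0, 0, 28], "hand": 0.3},
  {"delta_pos": [0, 0, 0], "turn": [0, 0, 35], "hand": 0.3},
  {"delta_pos": [0, 0, 0], "turn": [0, 0, 42], "hand": 0.3},
  {"delta_pos": [0, 0, 0], "turn": [0, 0, 49], "hand": 0.3},
  {"delta_pos": [0, 0, 0], "turn": [0, 0, 55], "hand": 0.3},
  {"delta_pos": [0, 0, 0], "turn": [0, 0, 58], "hand": 0.3},
  {"delta_pos": [0, 0, 0], "turn": [0, 0, 58], "hand": 0.3},
])

```text
time_s: 36.45
eef_pos: [0.4692, -0.3424, 0.1073]
ee_rot: [3.059, 0.698, 0.003]
force: [-2.1, -0.7, 1.9]
grip_width: 0.0376
```

Run:
```python
from go import *
st(); go(.469,-.342,.107,-64)
c=cap('side');cv2.imwrite('pics/f4.png',cv2.resize(c['img'][250:420,220:420],None,fx=3,fy=3)[:,:,::-1])
```

```text
{'time_s': 36.45, 'eef_pos': [0.4692, -0.3424, 0.1073], 'ee_rot': [3.0593, 0.6978, 0.0031], 'force': [-2.1052, -0.6833, 1.9212], 'grip_width': 0.0376, 'joint_pos': [-0.0969, 0.6707, 0.9296, 1.8887, -0.6722, 0.9258, 0.0342]}
delta [-0.0, -0.04, 0.03] turn [0.2, -0.1, -0.3] cur yaw -64.3 len 0.1
```

View pics/f4.png

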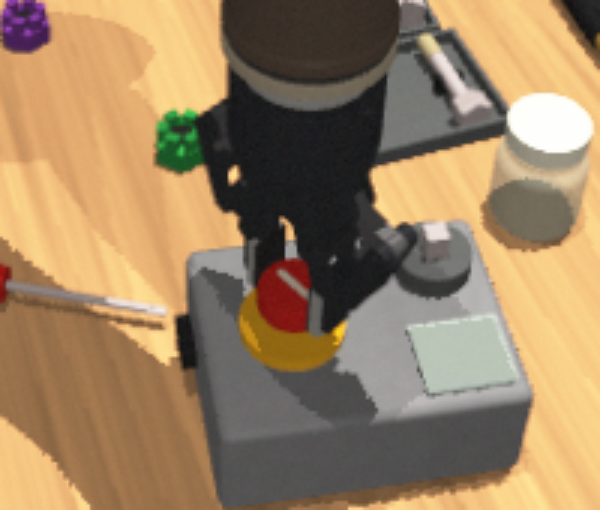

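Emit:
play_rows([
  {"delta_pos": [0, 0, 0], "turn": [0, 0, 0], "hand": -0.4},
  {"delta_pos": [0, 0, 0], "turn": [0, 0, 0], "hand": -0.4},
  {"delta_pos": [0, 0, 0], "turn": [0, 0, 0], "hand": -0.4},
  {"delta_pos": [0, 0, 0], "turn": [0, 0, 0], "hand": -0.4},
  {"delta_pos": [0, 0, -3], "turn": [0, 0, 0], "hand": -0.4},
  {"delta_pos": [0, 0, -7], "turn": [0, 0, 0], "hand": -0.4},
  {"delta_pos": [0, 0, -11], "turn": [0, 0, 0], "hand": -0.4},
  {"delta_pos": [0, 0, -13], "turn": [0, 0, 0], "hand": -0.4},
  {"delta_pos": [0, 0, -13], "turn": [0, 0, 0], "hand": -0.4},
  {"delta_pos": [0, 0, -13], "turn": [0, 0, 0], "hand": -0.4},
  {"delta_pos": [0, 0, -13], "turn": [0, 0, 0], "hand": -0.4},
  {"delta_pos": [0, 0, -13], "turn": [0, 0, 0], "hand": -0.4},
])

```text
time_s: 37.7
eef_pos: [0.4684, -0.3415, 0.2361]
ee_rot: [3.06, 0.701, 0.001]
force: [-0.0, 0.0, -0.2]
grip_width: 0.0598
```

Run:
```python
from meas import *
st()
c=cap('side'); hsv=cv2.cvtColor(c['img'],cv2.COLOR_RGB2HSV)
red=(((hsv[...,0]<6)|(hsv[...,0]>174))&(hsv[...,1]>170)&(hsv[...,2]>60)).astype(np.uint8)
red=cv2.morphologyEx(red,cv2.MORPH_CLOSE,np.ones((7,7)))
b,sb,ce=blob(red,(318,345)); print(sb,ce)
cv2.imwrite('pics/g1.png',c['img'][:,:,::-1])
t=cap('top');cv2.imwrite('pics/g1t.png',cv2.resize(t['img'][160:320,90:450],None,fx=2.2,fy=2.2)[:,:,::-1])
```

```text
{'time_s': 37.7, 'eef_pos': [0.4684, -0.3415, 0.2361], 'ee_rot': [3.0599, 0.701, 0.0009], 'force': [-0.0172, 0.0493, -0.2093], 'grip_width': 0.0598, 'joint_pos': [-0.2057, 0.5277, 1.0802, 1.7734, -0.5073, 1.15, -0.0869]}
[306 333  24  25 478] [317.58368201 344.88075314]
```

View pics/g1.png

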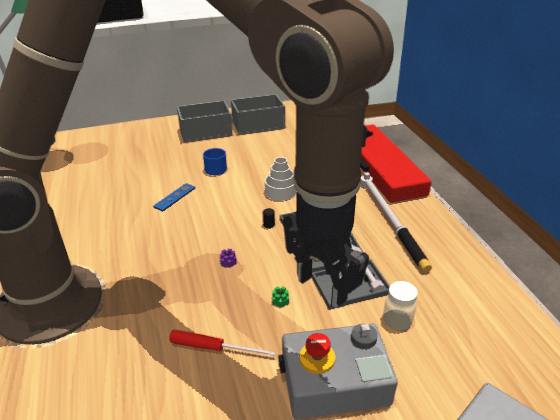

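View pics/g1t.png

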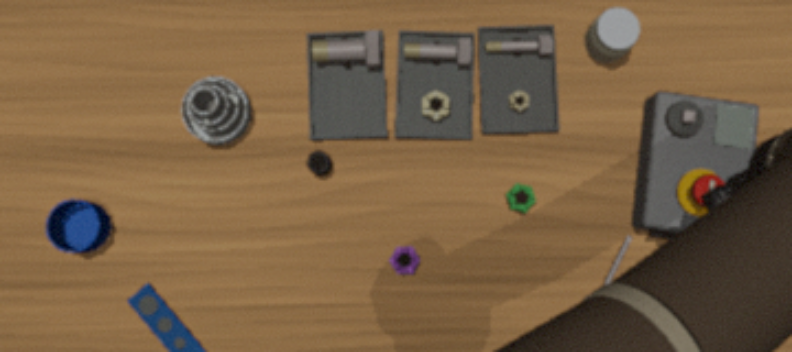

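```bash
python3 -c "
from h import *
st(); print(arm.job_done())"
```

```text
{'time_s': 37.8, 'eef_pos': [0.4685, -0.3417, 0.2364], 'ee_rot': [3.0595, 0.7007, 0.0013], 'force': [0.8197, 0.5899, 0.7777], 'grip_width': 0.0598, 'joint_pos': [-0.2057, 0.5275, 1.0806, 1.7729, -0.5072, 1.1502, -0.087]}
the job is handed in; nothing more can be done
None
```

The job is done and handed in at 37.8 s. I pressed the stop until it latched. Then I laid nut_m and nut_s flat in their bays and nested cups b, c and d in cup_a. Last, I turned the head about 58° clockwise and let go. There was no large nut on the bench, so the large tray stays empty.

**Last checks:**
- **Stop:** in the side view the red head is back at exactly its starting pixels, so it is fully up. It was still latched just before I gripped it to reset it.
- **Nuts:** the top view shows both nuts lying in their own bays.
- **Cups:** the top view shows all four cups nested concentrically. The heights at which b, c and d touched down matched floor-on-floor to about 0.2 mm.
- **Bystanders:** the last pictures show the green and purple nuts, blue cup, socket, jar, wrench and gauge where they started. The arm hid part of the driver in the last top view, but the side view shows it unmoved.
- **Arm:** it is clear of everything.

**Readings that disagreed:**
- One measurement of cup_c in the grip was about 9 mm off in y. I put that down to a height error and went by where the cup had stood. It went in without contact.
- A top-view fit of the cup_b rim, once it sat in cup_a, was about 6 mm off the side view in y. I used the side view.

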